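Set up the hearing-aid dryer for the night

TASK

Set up the hearing-aid dryer for the night: move the used, shorter jar from the balance's pan on to the frosted glass tray, and take each drying sleeve standing on the table and slide it down over a free shaft of the size it fits until it rests on the black dock, lowering it rather than letting it fall. When all that is done, gently stand the fresh, taller jar upright in the middle of the balance's sprung pan, so that its weight presses the pan down, and let go. Leave the tweezer, brush, ring bowl, tumbler and glasses case where they lie.

Things in the scene. Friction and masses are not known exactly. Their poses are not given: they have to be found in the camera images.
- slim_a_center (a point): Slim drying sleeve: beige plastic tube standing upright, open at both ends, outside diameter 44 mm, bore 24 mm, height 60 mm, about 70 g; fits the 20 mm shafts of the slim dock only. This point is its centre, half-way up; z runs along the bore. May be absent (None): three or all of the four sleeves are on the table.
- slim_b_center (a point): Slim drying sleeve: beige plastic tube standing upright, open at both ends, outside diameter 44 mm, bore 24 mm, height 60 mm, about 70 g; fits the 20 mm shafts of the slim dock only. This point is its centre, half-way up; z runs along the bore. May be absent (None): three or all of the four sleeves are on the table.
- wide_a_center (a point): Wide drying sleeve: beige plastic tube standing upright, open at both ends, outside diameter 62 mm, bore 37 mm, height 60 mm, about 110 g; fits the 33 mm shafts of the wide dock only. This point is its centre, half-way up; z runs along the bore. May be absent (None): three or all of the four sleeves are on the table.
- wide_b_center (a point): Wide drying sleeve: beige plastic tube standing upright, open at both ends, outside diameter 62 mm, bore 37 mm, height 60 mm, about 110 g; fits the 33 mm shafts of the wide dock only. This point is its centre, half-way up; z runs along the bore. May be absent (None): three or all of the four sleeves are on the table.
- slim_dock_shaft1 (a point): Upright aluminium shaft, diameter 20 mm, 70 mm tall, top 12 mm tapering to 8 mm, one of two 84 mm apart along y on the fixed matte black slim dock (100 x 160 x 30 mm high). The point is its foot, on its axis at the dock's top face (z 30 mm), where a seated sleeve's lower end rests; x across the dock, y along the row, z up. Takes one slim sleeve, either one; 10 mm of shaft then shows.
- slim_dock_shaft2 (a point): Upright aluminium shaft, diameter 20 mm, 70 mm tall, top 12 mm tapering to 8 mm, one of two 84 mm apart along y on the fixed matte black slim dock (100 x 160 x 30 mm high). The point is its foot, on its axis at the dock's top face (z 30 mm), where a seated sleeve's lower end rests; x across the dock, y along the row, z up. Takes one slim sleeve, either one; 10 mm of shaft then shows.
- wide_dock_shaft1 (a point): Upright aluminium shaft, diameter 33 mm, 70 mm tall, top 12 mm tapering to 21 mm, one of two 84 mm apart along y on the fixed matte black wide dock (100 x 160 x 30 mm high). The point is its foot, on its axis at the dock's top face (z 30 mm), where a seated sleeve's lower end rests; x across the dock, y along the row, z up. Takes one wide sleeve, either one; 10 mm of shaft then shows.
- wide_dock_shaft2 (a point): Upright aluminium shaft, diameter 33 mm, 70 mm tall, top 12 mm tapering to 21 mm, one of two 84 mm apart along y on the fixed matte black wide dock (100 x 160 x 30 mm high). The point is its foot, on its axis at the dock's top face (z 30 mm), where a seated sleeve's lower end rests; x across the dock, y along the row, z up. Takes one wide sleeve, either one; 10 mm of shaft then shows.
- jar_center (a point): Fresh beige drying jar with a ribbed twist cap, upright: body diameter 50 mm and 66 mm high, cap diameter 54 to 56 mm over the top 24 mm; 90 mm high in all, 240 to 360 g. This point is its centre, half-way up; z up.
- used_jar_center (a point): Used drying jar, the same but shorter: body diameter 50 mm and 46 mm high, cap 54 to 56 mm over the top 24 mm, 70 mm high in all, 300 g; it stands on the pan at the start. This point is its centre, half-way up; z up.
- tray_center (a point): Centre of the inner floor (z 6 mm) of the fixed frosted glass tray, 130 (x) x 170 (y) mm outside, walls 6 mm thick and 14 mm high; z up.
- pan_center (a point): Centre of the top face of the balance's flat round steel pan, diameter 96 mm, 50 mm above the table when empty, over a fixed grey housing 110 x 110 x 28 mm high; z up.
- pan (a joint): How far the pan is pressed down, in m: 0 empty, stop at 0.012; damped spring of 250 N/m after a preload of about 0.5 N. A jar presses it down 7 to 12 mm.
- tweezer: Steel tweezer lying flat, 116 x 18 x 8 mm high, long axis x; origin under its middle. Leave alone.
- brush: Small cleaning brush lying flat, 121 x 11 x 9 mm high, long axis x; origin under the handle's middle. Leave alone.
- ring_bowl: Pale green ceramic ring bowl, diameter 96 mm, 36 mm high; origin at its underside. Leave alone.
- tumbler: White tumbler, diameter 68 mm, 95 mm high; origin at its underside. Leave alone.
- glasses_case: Grey rounded glasses case, 65 (x) x 165 (y) x 45 mm high; origin at its underside. Leave alone.

How it is judged:
On the way, in this order (a step that is already met when the one before it is completed fails the run):
1. the used jar stands on the glass tray and every sleeve present is fully down on a shaft of its own size and let go ((horizontal distance between slim_a_center and slim_dock_shaft1 below 0.006 m or horizontal distance between slim_a_center and slim_dock_shaft2 below 0.006 m) and height (world z) of slim_a_center between 0.054 and 0.065 m and angle between each of slim_a_center, slim_b_center, wide_a_center, wide_b_center, used_jar_center's own z axis and vertical below 0.12 rad and contact force between the fingers and slim_a below 0.2 N and (horizontal distance between slim_b_center and slim_dock_shaft1 below 0.006 m or horizontal distance between slim_b_center and slim_dock_shaft2 below 0.006 m) and height (world z) of slim_b_center between 0.054 and 0.065 m and contact force between the fingers and slim_b below 0.2 N and (horizontal distance between wide_a_center and wide_dock_shaft1 below 0.006 m or horizontal distance between wide_a_center and wide_dock_shaft2 below 0.006 m) and height (world z) of wide_a_center between 0.054 and 0.065 m and contact force between the fingers and wide_a below 0.2 N and (horizontal distance between wide_b_center and wide_dock_shaft1 below 0.006 m or horizontal distance between wide_b_center and wide_dock_shaft2 below 0.006 m) and height (world z) of wide_b_center between 0.054 and 0.065 m and contact force between the fingers and wide_b below 0.2 N and x of used_jar_center in the frame of tray_center between -0.045 and 0.045 m and y of used_jar_center in the frame of tray_center between -0.065 and 0.065 m and z of used_jar_center in the frame of tray_center below 0.041 m and contact force between the fingers and used_jar below 0.2 N), for 0.2 s.
2. the jar stands upright, centred on the pan, pressing it down, and is let go (horizontal distance between jar_center and pan_center below 0.01 m and value of joint pan above 0.004 m and angle between jar_center's own z axis and vertical below 0.12 rad and z of jar_center in the frame of pan_center below 0.051 m and contact force between the fingers and jar below 0.2 N), for 0.2 s.
At the end, for the whole second after the job is handed in: Used jar upright inside the tray; each sleeve present rests upright on the dock round a shaft of its size (axis within 6 mm, height within 6 mm); then the fresh jar upright (7 degrees), axis within 10 mm of the pan centre, pressing it down over 4 mm; all at rest, let go (all of step 1 and all of step 2 and linear speed of each of slim_a, slim_b, wide_a, wide_b, jar, used_jar below 0.03 m/s); the robot touches nothing.
It fails at once if the tweezer, brush, ring bowl, tumbler or glasses case is shoved away or lifted (more than 6 cm) (distance of any of tweezer, brush, ring_bowl, tumbler, glasses_case from where it was at the start of the episode above 0.06 m).
It fails at once if a sleeve is let fall down a shaft (faster than 0.6 m/s) ((horizontal distance between slim_a_center and slim_dock_shaft1 below 0.006 m and height (world z) of slim_a_center below 0.125 m and linear speed of slim_a above 0.6 m/s) or (horizontal distance between slim_a_center and slim_dock_shaft2 below 0.006 m and height (world z) of slim_a_center below 0.125 m and linear speed of slim_a above 0.6 m/s) or (horizontal distance between slim_b_center and slim_dock_shaft1 below 0.006 m and height (world z) of slim_b_center below 0.125 m and linear speed of slim_b above 0.6 m/s) or (horizontal distance between slim_b_center and slim_dock_shaft2 below 0.006 m and height (world z) of slim_b_center below 0.125 m and linear speed of slim_b above 0.6 m/s) or (horizontal distance between wide_a_center and wide_dock_shaft1 below 0.006 m and height (world z) of wide_a_center below 0.125 m and linear speed of wide_a above 0.6 m/s) or (horizontal distance between wide_a_center and wide_dock_shaft2 below 0.006 m and height (world z) of wide_a_center below 0.125 m and linear speed of wide_a above 0.6 m/s) or (horizontal distance between wide_b_center and wide_dock_shaft1 below 0.006 m and height (world z) of wide_b_center below 0.125 m and linear speed of wide_b above 0.6 m/s) or (horizontal distance between wide_b_center and wide_dock_shaft2 below 0.006 m and height (world z) of wide_b_center below 0.125 m and linear speed of wide_b above 0.6 m/s)).
It fails at once if the jar is dropped or thrust on the pan (pan moving faster than 0.35 m/s) (velocity of joint pan above 0.35 m/s).
Of slim_a, slim_b, wide_a, wide_b only 3 to 4 are there at a start; the rules pass over those that are not, and their reading is None.
At some moment in a run one of wide_a, wide_b may be knocked a few centimetres aside while the robot is not near it.
It also fails if it takes over 210 s, if anything falls off the work surface, if the arm or the gripper's body presses on something with over 40 N, if the wrist force passes 120 N, or if a joint passes its speed limit or range.

ROBOT

A 7-joint arm with a two-finger parallel gripper is mounted at the origin on the work surface. World frame = base frame: x ahead of the robot, y to its left, z up, the work surface at z = 0. Lengths are in m, angles in rad, forces in N, time in s.
With the tool pointing down it reaches from about 0.425 to 0.925 m from the base axis. Payload 6.8 kg.
Tool frame: the origin (TCP) lies midway between the tips of the shut fingers; the grasp point (between the pads) lies 19 mm behind it; x points along the fingers, z is the direction in which the jaws open and shut, and the axes are right-handed (so a half turn about x gives the same grasp; the last joint's range is limited). The gripper opens to 85 mm and grips with 20 to 120 N. Pads are 22 mm wide; open, the fingers measure 114 mm over their backs; the gripper's body (76 mm by 85 mm) begins 54 mm behind the grasp point. The pads swing forward as they close: fully open they stand 13 mm farther back than shut.
Start: joints at [1.187, 0.477, 0.022, 1.555, -0.011, 1.109, -0.083], TCP at [0.184, -0.65, 0.203] pointing down, gripper open.
Joint ranges: [-2.96, 2.96], [-0.34, 2.1], [-1.41, 1.46], [0.24, 2.44], [-1.37, 4.51], [0.17, 1.92], [-2.96, 2.96]. Speed limits (rad/s): [2.39, 2.39, 3.14, 3.14, 3.14, 3.14, 3.14].

INTERFACE

Orientations are given as a unit quaternion [w, x, y, z].
In Python, from station import bot gives the robot as it stands. The module is installed in compiled form; this text tells all that it offers.
- The arm moves only by the shell command python3 -m jog 'ROWS' [FORCE]. ROWS is text: rows parted by semicolons, each of 7 numbers parted by spaces: the shift along the tool's x, y, z in mm, then the turn, a rotation vector about the tool's x, y, z in units of 6 degrees (1.0 is 6 degrees), then the finger opening in mm, from 0 to 85.4. A call has 1 to 5 rows; each row shifts and turns the commanded pose from where the row before left it, along the tool's axes as they then stand; what a row does not reach is not made up. A row lasts 1/10 s, in which the tool goes at most 50 mm and 8.59 degrees, less where a joint would pass 70% of its speed; a pose out of reach is approached as far as the arm can. A call with a gripper value outside its range is refused whole. The fingers move at their own pace and stop on an object; FORCE is the grip in N (left out, the last holds). Time passes only in rows, so rows that do not move let the fingers close. It gives the time, the measured TCP pose, the force and the opening at its end, in the units of the state.
- bot.get_obs(): the state, without advancing time (a new reading comes with each control period).
- bot.read_camera(name): name is "scene" or "side" or "wrist"; returns (picture, depth): 400x640x3 uint8, red, green, blue; 400x640 float32, m along the optical axis (not along the pixel's ray), 0 where there is no reading.
- bot.calibration(name): a dict with "fx", "fy", "cx", "cy" (pixels), "D" ([k1, k2, p1, p2, k3] as OpenCV has them; the pictures are not rectified), "T" (4x4, takes a point from camera to world coordinates). Camera axes: x right, y up, looking along -z (the intrinsics and any distortion apply to the point x, -y, -z); pixel columns grow to the right and rows downward; lengths in m; the calibration is good to about 2 mm. A picture is of the moment at which its call begins: read the wrist's pose just before it. calibration takes no time and is no camera call; for the wrist camera it gives the pose at the moment of the call.
- bot.hand_in(): hands the job in, once; it reports no verdict.
The state is a dict: "t": time; "q": joint angles; "joint_vel": joint speeds; "joint_torque": joint torques, N m; "eef_pos": TCP position; "tool_rot": TCP orientation; "contact_force": force on the tool from outside, world axes, zero at the start; "torque": the same for the moment, N m; "gripper_width": opening from 0.0 (shut) to 1.0 (fully open).
Only numpy, scipy, OpenCV 4.12 (cv2) and the standard library are available. Lean on these libraries where they do the work, as an engineer would, in place of code of your own. Each camera call takes 0.05 s, during which the arm holds its last target.

## Working session

There is one attempt and no reset: what is moved stays moved. The work goes in short steps, Python scripts to look and compute and a shell command to move; the robot and the scene stay as the last step left them, time stands still between calls to the robot, and variables do not carry over. Pictures are saved under pics/ and viewed, and the job is handed in when it is done.

```bash
mkdir -p pics; ls; python3 - <<'E'
from station import bot
import cv2,numpy as np
print(bot.get_obs())
for n in ["scene","side","wrist"]:
    c=bot.calibration(n); p,d=bot.read_camera(n)
    cv2.imwrite(f"pics/{n}0.png",p[:,:,::-1]); np.savez(f"{n}0.npz",p=p,d=d,T=c["T"])
    print(n,{k:np.round(v,4).tolist() for k,v in c.items()})
E
```

```text
pics
{'t': 0.0, 'q': array([ 1.18690879,  0.47777404,  0.02236375,  1.55646114, -0.01153121,
        1.10930734, -0.08310343]), 'joint_vel': array([ 1.04340246e-03,  1.60400066e-04,  2.32340650e-04, -8.10570386e-04,
        3.89325082e-05,  4.93937918e-06, -2.34631435e-04]), 'joint_torque': array([-2.19134258e-04, -5.96449256e+01,  1.60820883e+00, -2.81201720e+01,
        1.24727635e-02,  9.39546037e-03,  5.88094122e-05]), 'eef_pos': array([ 0.18360456, -0.64887253,  0.20163961]), 'tool_rot': array([ 0.56344077,  0.42688432,  0.56451633, -0.42617554]), 'contact_force': array([0.05219563, 0.05966746, 0.61004018]), 'torque': array([-0.01419146, -0.00168053, -0.01347299]), 'gripper_width': 0.9998394671318769}
scene {'fx': 372.4811, 'fy': 372.4811, 'cx': 319.4759, 'cy': 197.7989, 'D': [-0.0478, 0.0, 0.0, 0.0, 0.0], 'T': [[-0.6093, -0.6401, 0.468, 0.9114], [0.7929, -0.4937, 0.3571, 0.3164], [0.0025, 0.5887, 0.8084, 0.8141], [0.0, 0.0, 0.0, 1.0]]}
side {'fx': 369.6419, 'fy': 369.6419, 'cx': 319.6547, 'cy': 194.9102, 'D': [0.0079, 0.0, 0.0, 0.0, 0.0], 'T': [[-0.8542, 0.4067, -0.324, 0.1475], [-0.5199, -0.6576, 0.5453, 0.5686], [0.0087, 0.6342, 0.7731, 0.8929], [0.0, 0.0, 0.0, 1.0]]}
wrist {'fx': 352.6025, 'fy': 352.6025, 'cx': 319.3884, 'cy': 195.5577, 'D': [-0.0209, 0.0, 0.0, 0.0, 0.0], 'T': [[0.2717, 0.918, 0.289, 0.2571], [-0.9624, 0.2595, 0.0806, -0.6284], [-0.001, -0.3, 0.9539, 0.3741], [0.0, 0.0, 0.0, 1.0]]}
```

View pics/scene0.png

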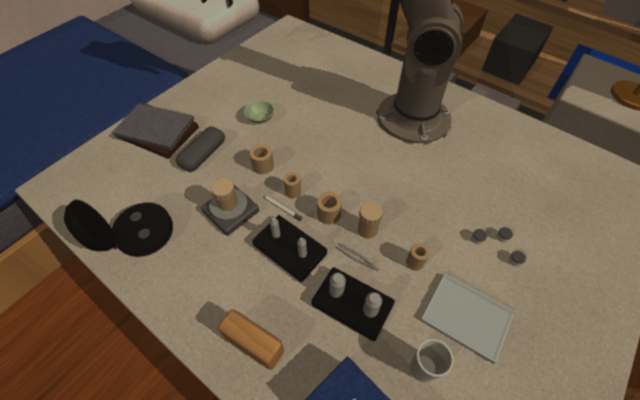

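View pics/side0.png

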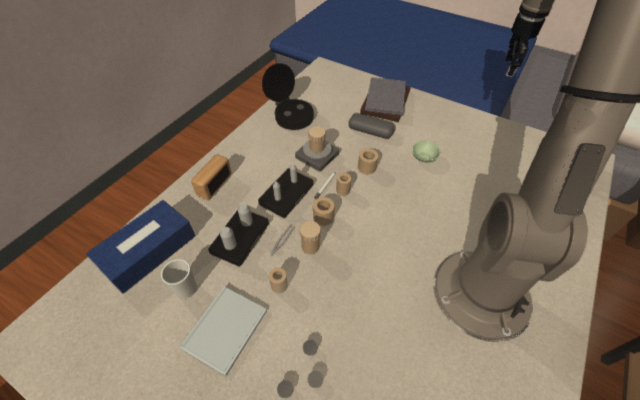

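View pics/wrist0.png

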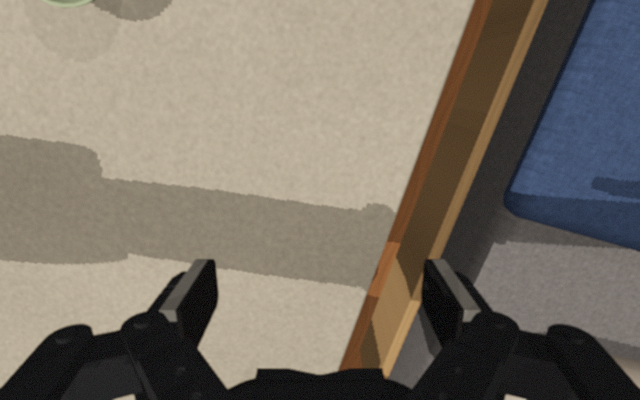

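The scene view shows four sleeves: wide at (262,158) and (329,207), slim at (292,184) and (418,256). The fresh jar is at (370,220) and the used jar on its pan at (223,193). The slim dock is at (290,247), the wide dock at (353,303), the tray at (468,315) and the tumbler at (434,360). Next I measure them using depth.

```bash
cat > h.py <<'E'
import numpy as np,cv2
from station import bot
def cal(n):
    c=bot.calibration(n); K=np.array([[c["fx"],0,c["cx"]],[0,c["fy"],c["cy"]],[0,0,1]]); return K,np.array(c["D"]),np.array(c["T"])
def rays(n,uv,C=None):
    K,D,T=C or cal(n)
    u=cv2.undistortPoints(np.asarray(uv,float).reshape(-1,1,2),K,D)[:,0]
    d=np.c_[u[:,0],-u[:,1],-np.ones(len(u))]
    return T[:3,3],d@T[:3,:3].T
def plane(n,uv,z,C=None):
    o,d=rays(n,uv,C); return o+d*((z-o[2])/d[:,2])[:,None]
def cloud(n,d,C=None):
    v,u=np.mgrid[0:400,0:640]
    o,r=rays(n,np.c_[u.ravel(),v.ravel()],C)
    P=o+r*d.ravel()[:,None]; P[d.ravel()<=0]=np.nan
    return P.reshape(400,640,3)
def proj(n,X,C=None):
    K,D,T=C or cal(n)
    Xc=(np.atleast_2d(X)-T[:3,3])@T[:3,:3]; Xc=Xc*[1,-1,-1]
    return cv2.projectPoints(Xc,np.zeros(3),np.zeros(3),K,D)[0][:,0]
def circ(xy):
    A=np.c_[2*xy,np.ones(len(xy))]; s=np.linalg.lstsq(A,(xy**2).sum(1),rcond=None)[0]
    return s[:2],np.sqrt(s[2]+s[0]**2+s[1]**2)
E
python3 - <<'E'
from h import *
seeds={'wA':(262,152),'sA':(292,179),'wB':(329,202),'jar':(370,210),'sB':(418,250),'used':(223,185)}
for n in ["scene","side"]:
    z=np.load(n+"0.npz"); C=cal(n); P=cloud(n,z["d"],C)
    t=P[...,2]; m=np.isfinite(t)&(P[...,0]>.3)&(P[...,0]<1)&(abs(P[...,1])<.5)
    hist=np.histogram(t[m],np.arange(-.02,.14,.004)); print(n,list(zip(np.round(hist[1],3),hist[0])))
    r=t.copy(); im=np.clip(np.nan_to_num(r)/.12,0,1)*255
    cv2.imwrite(f"pics/h_{n}.png",cv2.applyColorMap(im.astype(np.uint8),cv2.COLORMAP_JET))
    # components by height
    ok=((t>.025)&m).astype(np.uint8)
    k,lab,st,ce=cv2.connectedComponentsWithStats(ok)
    for i in range(1,k):
        if st[i,4]>40:
            q=P[lab==i]; zt=np.percentile(q[:,2],97); top=q[q[:,2]>zt-.008]
            print(np.round(ce[i]),st[i,4],'ztop %.3f'%zt,'mid',np.round((top.min(0)+top.max(0))/2,3)[:2],'ext',np.round(np.ptp(top,0),3)[:2])
E
```

```text
scene [(np.float64(-0.02), np.int64(0)), (np.float64(-0.016), np.int64(0)), (np.float64(-0.012), np.int64(0)), (np.float64(-0.008), np.int64(364)), (np.float64(-0.004), np.int64(34108)), (np.float64(0.0), np.int64(26993)), (np.float64(0.004), np.int64(3915)), (np.float64(0.008), np.int64(998)), (np.float64(0.012), np.int64(967)), (np.float64(0.016), np.int64(478)), (np.float64(0.02), np.int64(652)), (np.float64(0.024), np.int64(1439)), (np.float64(0.028), np.int64(4226)), (np.float64(0.032), np.int64(1708)), (np.float64(0.036), np.int64(1590)), (np.float64(0.04), np.int64(969)), (np.float64(0.044), np.int64(486)), (np.float64(0.048), np.int64(288)), (np.float64(0.052), np.int64(278)), (np.float64(0.056), np.int64(589)), (np.float64(0.06), np.int64(542)), (np.float64(0.064), np.int64(192)), (np.float64(0.068), np.int64(452)), (np.float64(0.072), np.int64(2986)), (np.float64(0.076), np.int64(552)), (np.float64(0.08), np.int64(174)), (np.float64(0.084), np.int64(202)), (np.float64(0.088), np.int64(541)), (np.float64(0.092), np.int64(427)), (np.float64(0.096), np.int64(264)), (np.float64
[... 2935 characters left out ...]
0. 146.] 126 ztop 0.040 mid [ 0.328 -0.388] ext [0.053 0.101]
[368. 158.] 351 ztop 0.064 mid [ 0.451 -0.242] ext [0.06  0.061]
[211. 175.] 941 ztop 0.078 mid [0.828 0.079] ext [0.059 0.13 ]
[285. 190.] 1354 ztop 0.093 mid [ 0.61  -0.005] ext [0.022 0.099]
[343. 181.] 222 ztop 0.064 mid [ 0.469 -0.114] ext [0.041 0.047]
[323. 208.] 422 ztop 0.064 mid [0.469 0.008] ext [0.06  0.062]
[140. 244.] 4580 ztop 0.078 mid [0.818 0.359] ext [0.151 0.242]
[238. 234.] 1787 ztop 0.101 mid [0.631 0.196] ext [0.038 0.11 ]
[310. 234.] 511 ztop 0.094 mid [0.447 0.113] ext [0.052 0.054]
[178. 277.] 884 ztop 0.096 mid [0.652 0.387] ext [0.067 0.068]
[278. 278.] 319 ztop 0.064 mid [0.453 0.254] ext [0.043 0.042]
```

```bash
python3 - <<'E'
import cv2
a=cv2.imread('pics/scene0.png')[80:400,170:540]; cv2.imwrite('pics/scz.png',cv2.resize(a,(693,600),interpolation=2))
a=cv2.imread('pics/side0.png')[90:390,150:470]; cv2.imwrite('pics/siz.png',cv2.resize(a,(640,600),interpolation=2))
E
python3 - <<'E'
from h import *
def rect(q):
    r=cv2.minAreaRect((q[:,:2]*1000).astype(np.float32)); return np.round(r[0],1),np.round(r[1],1),round(r[2],1)
for n in ["scene","side"]:
    z=np.load(n+"0.npz"); C=cal(n); P=cloud(n,z["d"],C); p=z["p"]; hsv=cv2.cvtColor(p,cv2.COLOR_RGB2HSV)
    t=P[...,2]; m=np.isfinite(t)
    def box(x0,x1,y0,y1,z0,z1): return m&(P[...,0]>x0)&(P[...,0]<x1)&(P[...,1]>y0)&(P[...,1]<y1)&(t>z0)&(t<z1)
    print(n)
    for name,yc,xc in (('slim',-.003,.61),('wide',.196,.632)):
        for s in (-1,1):
            b=P[box(xc-.04,xc+.04,*sorted((yc+s*.005,yc+s*.075)),.05,.11)]
            hi=b[b[:,2]>.094]
            print(name,s,'top med',np.round(np.median(hi,0),4),'mid',np.round((hi.min(0)+hi.max(0))/2,4),len(hi), 'side bbox',np.round(b.min(0),3),np.round(b.max(0),3))
        d=box(xc-.09,xc+.09,yc-.11,yc+.11,.022,.036); q=P[d&(hsv[...,2]<70)]
        print(' dock',rect(q))
    q=P[box(.55,.70,-.29,-.12,.044,.056)]; print('pan',circ(q[:,:2]) if 0 else rect(q))
    q=P[box(.55,.70,-.29,-.12,.02,.034)]; print('housing',rect(q))
    # tray
    d=box(.4,.75,.27,.6,.003,.018)&(hsv[...,0]>40); q=P[d]; 
    k,lab,st,ce=cv2.connectedComponentsWithStats(d.astype(np.uint8)); i=1+st[1:,4].argmax(); print('tray',rect(P[lab==i]),st[i])
    # flat things
    for nm,bx in (('brush',(.48,.6,-.2,-.03)),('tweezer',(.46,.58,.07,.22))):
        q=P[box(*bx,.0055,.02)]; print(nm,rect(q),len(q))
E
```

```text
scene
slim -1 top med [ 0.6105 -0.045   0.0979] mid [ 0.6097 -0.0466  0.0992] 21 side bbox [ 0.599 -0.054  0.05 ] [ 0.619 -0.037  0.104]
slim 1 top med [0.6123 0.0383 0.0977] mid [0.6114 0.0369 0.0981] 28 side bbox [0.601 0.026 0.051] [0.62  0.047 0.102]
 dock (array([611. ,  -4.3]), array([158.3,  98.7]), 88.7)
wide -1 top med [0.6375 0.1545 0.0992] mid [0.6367 0.1554 0.0984] 119 side bbox [0.619 0.138 0.051] [0.652 0.17  0.103]
wide 1 top med [0.6276 0.2382 0.0987] mid [0.627  0.2378 0.0985] 128 side bbox [0.61  0.221 0.05 ] [0.643 0.254 0.103]
 dock (array([632.2, 195.2]), array([ 99.4, 160.2]), 7.1)
pan (array([ 623. , -180.5]), array([35. , 69.7]), 51.9)
housing (array([ 618.6, -200.9]), array([111. , 112.4]), 83.8)Traceback (most recent call last):
  File "<stdin>", line 20, in <module>
ValueError: attempt to get argmax of an empty sequence
```

View pics/scz.png

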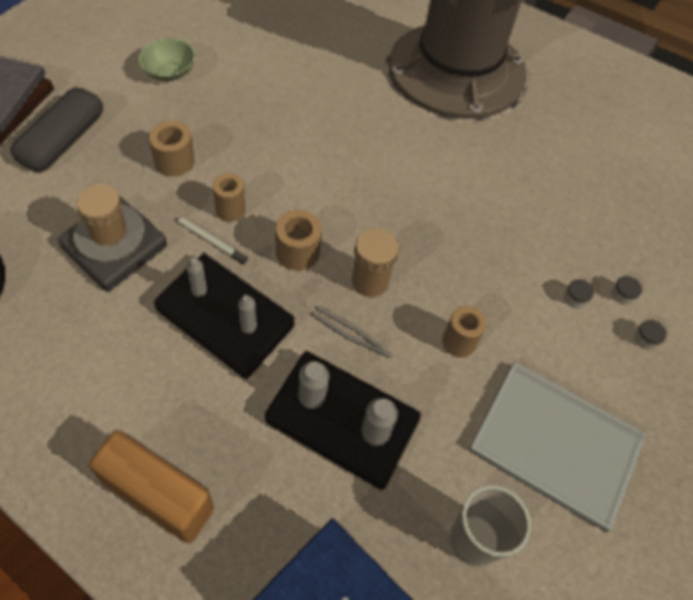

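View pics/siz.png

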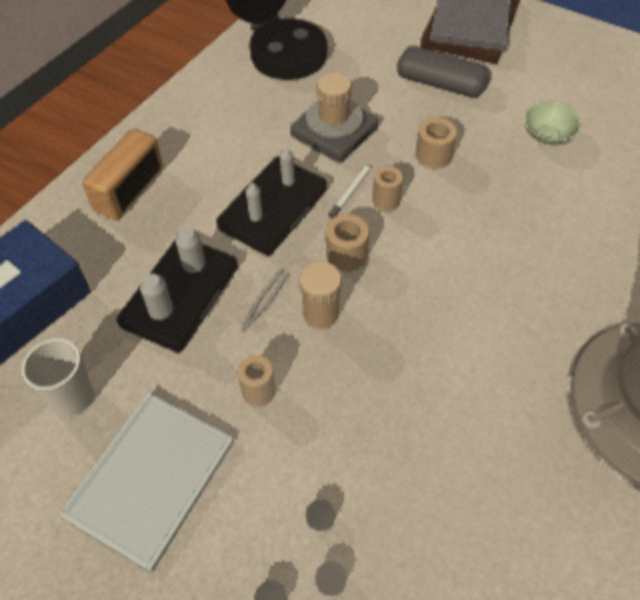

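Both views show all four shafts bare and the tray empty, with tray corners in the zoomed scene view at (517,368), (642,437), (608,524) and (474,446).

```bash
python3 - <<'E'
from h import *
def rect(q):
    r=cv2.minAreaRect((q[:,:2]*1000).astype(np.float32)); return np.round(r[0],1),np.round(r[1],1),round(r[2],1)
z=np.load("side0.npz"); n='side'; C=cal(n); P=cloud(n,z["d"],C); p=z["p"]; hsv=cv2.cvtColor(p,cv2.COLOR_RGB2HSV)
t=P[...,2]; m=np.isfinite(t)
def box(x0,x1,y0,y1,z0,z1): return m&(P[...,0]>x0)&(P[...,0]<x1)&(P[...,1]>y0)&(P[...,1]<y1)&(t>z0)&(t<z1)
for name,yc,xc in (('slim',-.003,.61),('wide',.196,.632)):
  for s in (-1,1):
    b=P[box(xc-.04,xc+.04,*sorted((yc+s*.005,yc+s*.075)),.05,.11)]
    hi=b[b[:,2]>.094]
    print(name,s,'mid',np.round((hi.min(0)+hi.max(0))/2,4),len(hi), 'bbox',np.round(b.min(0),3),np.round(b.max(0),3))
  d=box(xc-.09,xc+.09,yc-.11,yc+.11,.022,.036); print(' dock',rect(P[d&(hsv[...,2]<70)]))
print('housing',rect(P[box(.55,.70,-.29,-.12,.02,.034)]))
q=P[box(.55,.70,-.29,-.12,.046,.056)]; q=q[np.hypot(q[:,0]-.619,q[:,1]+.202)>.03]; print('pan',q[:,:2].min(0),q[:,:2].max(0))
print('tray scene',np.round(plane('scene',np.array([(517,368),(642,437),(608,524),(474,446)])/1.873+[170,80],.014)[:,:2],3).tolist())
print('tray side',np.round(plane('side',np.array([(152,393),(233,438),(150,569),(63,515)])/2+[150,90],.014)[:,:2],3).tolist())
for nm,l in (('brush',[(179,219),(246,260)]),('tweezer',[(313,309),(389,354)])):
  print(nm,np.round(plane('scene',np.array(l)/1.873+[170,80],.006)[:,:2],3).tolist())
o=bot.get_obs(); from scipy.spatial.transform import Rotation as R
w,x,y,zz=o['tool_rot']; print(R.from_quat([x,y,zz,w]).as_matrix().round(3))
E
```

```text
slim -1 mid [ 0.6095 -0.0482  0.0981] 18 bbox [ 0.599 -0.054  0.051] [ 0.618 -0.038  0.102]
slim 1 mid [0.6102 0.0388 0.0982] 18 bbox [0.601 0.029 0.05 ] [0.621 0.046 0.102]
 dock (array([607.2,  -4.3]), array([156.7,  96.5]), 89.3)
wide -1 mid [0.6345 0.1533 0.1001] 68 bbox [0.619 0.141 0.051] [0.649 0.169 0.105]
wide 1 mid [0.6245 0.2364 0.0991] 80 bbox [0.609 0.219 0.051] [0.641 0.253 0.104]
 dock (array([627.4, 194.7]), array([ 98.5, 159. ]), 5.7)
housing (array([ 619.2, -198.8]), array([108.5, 114.2]), 86.4)
pan [ 0.57714921 -0.21517053] [ 0.66308488 -0.1850615 ]
tray scene [[0.448, 0.333], [0.438, 0.492], [0.555, 0.498], [0.567, 0.337]]
tray side [[0.562, 0.332], [0.439, 0.326], [0.428, 0.493], [0.55, 0.5]]
brush [[0.53, -0.157], [0.525, -0.037]]
tweezer [[0.531, 0.081], [0.524, 0.195]]
[[-0.001  0.962  0.272]
 [ 0.001  0.272 -0.962]
 [-1.    -0.    -0.001]]
```

```bash
cat > go.py <<'E'
# usage: go.py x y z [yawdeg] -> deltas in tool frame (mm), yaw error units
import sys; from h import *
from scipy.spatial.transform import Rotation as R
o=bot.get_obs(); w,x,y,z=o['tool_rot']; M=R.from_quat([x,y,z,w]).as_matrix()
t=np.array(list(map(float,sys.argv[1:4]))); d=M.T@(t-o['eef_pos'])*1000
yaw=np.radians(float(sys.argv[4])) if len(sys.argv)>4 else 0
G=np.c_[[0,0,-1],[-np.sin(yaw),np.cos(yaw),0],[np.cos(yaw),np.sin(yaw),0]]; G[:,1]=np.cross(G[:,2],G[:,0])
rv=R.from_matrix(M.T@G).as_rotvec(degrees=True)/6
print('pos',o['eef_pos'].round(4),'delta',d.round(1),'|d|',np.linalg.norm(d).round(1),'rot units',rv.round(2),'q',np.round(o['q'],2),'grip',round(o['gripper_width']*85.4,1),'F',o['contact_force'].round(1),'t',round(o['t'],1))
E
python3 -m jog '0 0 0 -1.37 0 0 85;0 0 0 -1.37 0 0 85;0 0 0 -1.37 0 0 85;0 0 0 -1.37 0 0 85;0 0 0 -1.37 0 0 85'
python3 -m jog '0 0 0 -1.37 0 0 85;0 0 0 -1.37 0 0 85;0 0 0 -1.37 0 0 85;0 0 0 -1.37 0 0 85;0 0 0 0 0 0 85'
python3 go.py 0.619 -0.202 0.2 0
```

```text
t: 0.65
eef_pos: [0.1837, -0.6493, 0.2022]
tool_rot: [0.678, 0.2, 0.679, -0.199]
contact_force: [0.1, -1.0, 0.0]
gripper_width: 0.994
t: 1.15
eef_pos: [0.1836, -0.6493, 0.2022]
tool_rot: [0.707, 0.001, 0.707, -0.001]
contact_force: [-0.5, -0.0, 0.4]
gripper_width: 0.996
pos [ 0.1836 -0.6493  0.2022] delta [  2.6 448.6 434.2] |d| 624.3 rot units [-0.03  0.   -0.01] q [ 1.38  0.49 -0.25  1.54  0.13  1.13  1.1 ] grip 85.1 F [-0.5 -0.   0.4] t 1.1
```

```bash
python3 -m jog '0 32 31 0 0 0 85;0 32 31 0 0 0 85;0 32 31 0 0 0 85;0 32 31 0 0 0 85;0 32 31 0 0 0 85' >/dev/null
python3 -m jog '0 32 31 0 0 0 85;0 32 31 0 0 0 85;0 32 31 0 0 0 85;0 32 31 0 0 0 85;0 32 31 0 0 0 85'
python3 -m jog '0 32 31 0 0 0 85;0 32 31 0 0 0 85;0 32 31 0 0 0 85;0 20 20 0 0 0 85;0 0 0 0 0 0 85'
python3 go.py 0.619 -0.202 0.2 0
```

```text
t: 2.15
eef_pos: [0.496, -0.3293, 0.2026]
tool_rot: [0.707, 0.003, 0.707, -0.003]
contact_force: [0.7, -0.7, 0.2]
gripper_width: 0.994
t: 2.65
eef_pos: [0.6115, -0.2091, 0.2025]
tool_rot: [0.708, 0.001, 0.707, 0.001]
contact_force: [0.5, 0.7, -0.8]
gripper_width: 0.993
pos [ 0.6115 -0.2091  0.2025] delta [2.5 7.1 7.5] |d| 10.6 rot units [-0.    0.02 -0.03] q [ 0.55  0.47 -0.44  1.6   0.21  1.12  0.06] grip 84.8 F [ 0.5  0.7 -0.8] t 2.6
```

```bash
python3 -m jog '0 7 8 0 0 0 85;0 0 0 0 0 0 85' >/dev/null
cat > wl.py <<'E'
import sys; from h import *
C=cal('wrist'); p,d=bot.read_camera('wrist'); cv2.imwrite('pics/'+sys.argv[1]+'.png',p[:,:,::-1]); P=cloud('wrist',d,C); np.savez('wl.npz',p=p,P=P)
t=P[...,2]; t0=float(sys.argv[2]) if len(sys.argv)>2 else .025
ok=(np.isfinite(t)&(t>t0)&(P[...,0]>.3)&(t<.16)&(d>.12)).astype(np.uint8)
k,lab,st,ce=cv2.connectedComponentsWithStats(ok)
for i in range(1,k):
    if st[i,4]>150:
        q=P[lab==i]; zt=np.percentile(q[:,2],97); top=q[q[:,2]>zt-.008]
        print(np.round(ce[i]),st[i,4],'ztop %.3f'%zt,'mid',np.round((top.min(0)+top.max(0))/2,4)[:2],'ext',np.round(np.ptp(top,0),3)[:2])
E
python3 wl.py w1; python3 go.py 0.619 -0.202 0.081
```

```text
[311.  16.] 3655 ztop 0.032 mid [ 0.6097 -0.0725] ext [0.1   0.028]
[153.  65.] 2729 ztop 0.062 mid [ 0.4699 -0.1138] ext [0.044 0.042]
[323. 155.] 11481 ztop 0.112 mid [ 0.6205 -0.2012] ext [0.056 0.056]
[151. 203.] 3724 ztop 0.062 mid [ 0.4505 -0.2418] ext [0.062 0.062]
[543. 282.] 16241 ztop 0.135 mid [ 0.8795 -0.3427] ext [0.013 0.05 ]
[ 72. 298.] 508 ztop 0.038 mid [ 0.3274 -0.3674] ext [0.055 0.058]
[257. 338.] 5323 ztop 0.047 mid [ 0.5406 -0.4153] ext [0.125 0.069]
pos [ 0.6163 -0.2086  0.2024] delta [121.4   6.6   2.7] |d| 121.6 rot units [-0.06 -0.    0.  ] q [ 0.55  0.47 -0.44  1.59  0.22  1.12  0.05] grip 84.9 F [-0.6  0.3  0.2] t 2.9
```

View pics/w1.png

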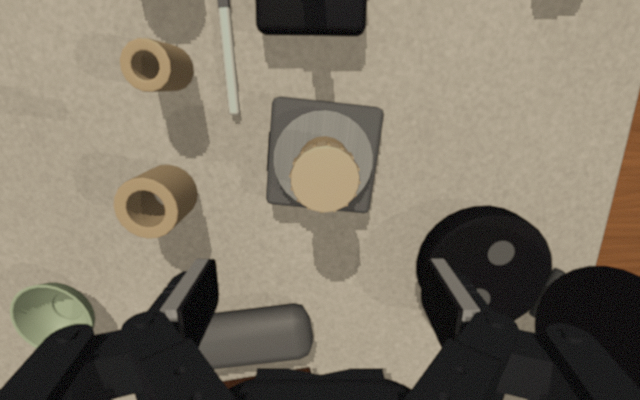

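The wrist view shows the jar cap at (324,178) on the pan disc at (322,157), and its depth agrees with the fixed cameras to about 1 mm. Next I descend to the cap.

```bash
python3 -m jog '0 7 3 0 0 0 85;30 0 0 0 0 0 85;30 0 0 0 0 0 85;0 0 0 0 0 0 85'; python3 go.py 0.6200 -0.2015 0.081
```

```text
t: 3.3
eef_pos: [0.6161, -0.2012, 0.1386]
tool_rot: [0.704, 0.002, 0.71, -0.001]
contact_force: [0.2, -0.6, -0.1]
gripper_width: 0.997
pos [ 0.6161 -0.2012  0.1386] delta [57.5 -0.4  4.4] |d| 57.7 rot units [-0.05 -0.07 -0.02] q [ 0.52  0.54 -0.43  1.65  0.25  1.02  0.01] grip 85.1 F [ 0.2 -0.6 -0.1] t 3.3
```

```bash
python3 -m jog '20 0 2 0 0 0 85;20 0 2 0 0 0 85;17 0 0 0 0 0 85;0 0 0 0 0 0 85' ; python3 go.py 0.6200 -0.2015 0.081
```

```text
t: 3.7
eef_pos: [0.622, -0.2012, 0.084]
tool_rot: [0.706, 0.002, 0.708, -0.001]
contact_force: [-0.9, 0.3, -0.5]
gripper_width: 0.993
pos [ 0.622  -0.2012  0.084 ] delta [ 3.  -0.3 -2. ] |d| 3.6 rot units [-0.04 -0.03 -0.01] q [ 0.51  0.6  -0.41  1.68  0.29  0.92 -0.02] grip 84.8 F [-0.9  0.3 -0.5] t 3.7
```

Gripping the cap.

```bash
python3 -m jog '3 0 -2 0 0 0 70;0 0 0 0 0 0 60;0 0 0 0 0 0 55;0 0 0 0 0 0 45;0 0 0 0 0 0 45' 35;python3 -m jog '0 0 0 0 0 0 45;0 0 0 0 0 0 45' 35;  python3 go.py 0.6200 -0.2015 0.2
```

```text
t: 4.2
eef_pos: [0.6218, -0.2012, 0.0831]
tool_rot: [0.707, 0.001, 0.707, -0.001]
contact_force: [0.4, 0.4, -0.0]
gripper_width: 0.529
t: 4.4
eef_pos: [0.6216, -0.2012, 0.0827]
tool_rot: [0.707, 0.001, 0.707, -0.001]
contact_force: [0.2, -0.6, 0.4]
gripper_width: 0.527
pos [ 0.6216 -0.2012  0.0827] delta [-117.3   -0.3   -1.6] |d| 117.3 rot units [-0.04  0.    0.  ] q [ 0.51  0.6  -0.41  1.69  0.29  0.91 -0.02] grip 45.0 F [ 0.2 -0.6  0.4] t 4.4
```

```bash
python3 - <<'E'
from h import *
p,d=bot.read_camera('wrist'); q,_=bot.read_camera('scene')
cv2.imwrite('pics/g1.png',np.vstack([p[:,:,::-1],cv2.resize(q[120:260,160:320,::-1],(640,200))]))
E
```

```text
(no output)
```

View pics/g1.png

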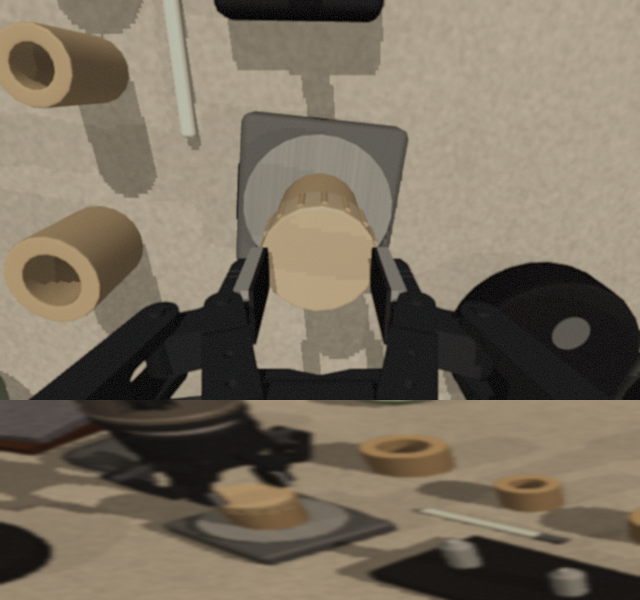

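The pads flank the cap at (262,290) and (380,290). I close with a lower setpoint to see whether they are really stopping on it.

```bash
python3 -m jog '0 0 0 0 0 0 20;0 0 0 0 0 0 20;0 0 0 0 0 0 20' 40; python3 go.py 0.6200 -0.2015 0.2
```

```text
t: 4.8
eef_pos: [0.6215, -0.2011, 0.0826]
tool_rot: [0.707, 0.001, 0.707, -0.001]
contact_force: [-0.2, -0.3, -0.1]
gripper_width: 0.233
pos [ 0.6215 -0.2011  0.0826] delta [-117.4   -0.4   -1.5] |d| 117.4 rot units [-0.04 -0.   -0.  ] q [ 0.51  0.6  -0.41  1.69  0.29  0.91 -0.02] grip 19.9 F [-0.2 -0.3 -0.1] t 4.8
```

```bash
python3 - <<'E'
from h import *
p,d=bot.read_camera('wrist'); q,_=bot.read_camera('side')
cv2.imwrite('pics/g2.png',np.vstack([p[:,:,::-1],cv2.resize(q[90:190,250:410,::-1],(640,200))]))
print(bot.get_obs()['gripper_width'],bot.get_obs()['eef_pos'])
E
```

```text
0.23592677360634776 [ 0.62153729 -0.2011458   0.08260555]
```

View pics/g2.png

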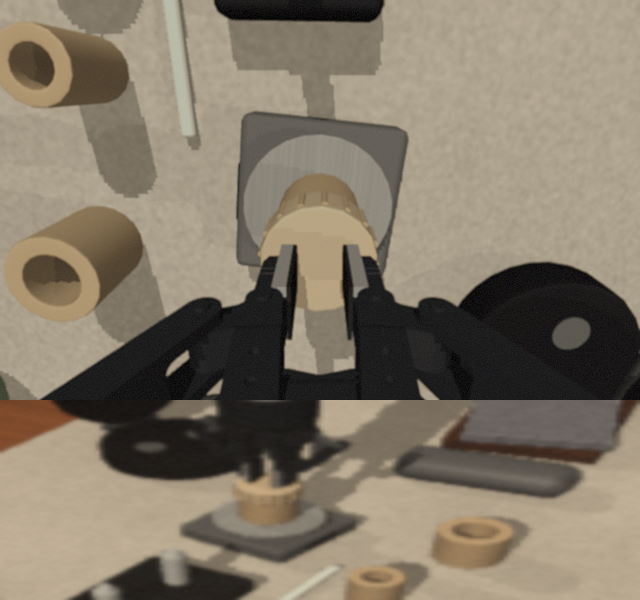

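```bash
python3 - <<'E'
from h import *
for n in('wrist','side','scene'):
    C=cal(n); p,d=bot.read_camera(n)
    print(n,proj(n,[[.6215,-.2011,.083],[.62,-.201,.112]],C).round(0))
    P=cloud(n,d,C)
    if n=='wrist':
        for uv in [(290,250),(350,250),(288,300),(350,300),(320,230),(320,290),(292,335)]: print(uv,P[uv[1],uv[0]].round(4),d[uv[1],uv[0]])
    m=(P[...,2]>.085)&(abs(P[...,0]-.6215)<.06)&(abs(P[...,1]+.2)<.06)&(P[...,2]<.14)
    q=P[m]
    for lo in np.arange(.085,.14,.005):
        k=q[(q[:,2]>lo)&(q[:,2]<lo+.005)]
        if len(k): print(round(lo,3),len(k),k.min(0).round(3)[:2],k.max(0).round(3)[:2])
E
```

```text
wrist [[320. 236.]
 [317. 262.]]
(290, 250) [ 0.609  -0.1901  0.1221] 0.14635105
(350, 250) [ 0.634  -0.1903  0.1219] 0.14659363
(288, 300) [ 0.6104 -0.1957  0.1495] 0.12186234
(350, 300) [ 0.6317 -0.195   0.1507] 0.12050759
(320, 230) [ 0.6215 -0.1858  0.1111] 0.15552779
(320, 290) [ 0.6214 -0.2158  0.1118] 0.1639299
(292, 335) [ 0.6112 -0.2115  0.148 ] 0.1280639
0.085 19 [ 0.6   -0.185] [ 0.641 -0.175]
0.09 268 [ 0.593 -0.198] [ 0.647 -0.173]
0.095 304 [ 0.593 -0.197] [ 0.647 -0.173]
0.1 335 [ 0.593 -0.198] [ 0.648 -0.173]
0.105 644 [ 0.593 -0.228] [ 0.649 -0.173]
0.11 6528 [ 0.594 -0.228] [ 0.647 -0.174]
0.115 211 [ 0.6   -0.212] [ 0.643 -0.19 ]
0.12 389 [ 0.598 -0.213] [ 0.645 -0.19 ]
0.125 456 [ 0.597 -0.212] [ 0.645 -0.19 ]
0.13 521 [ 0.598 -0.212] [ 0.645 -0.189]
0.135 561 [ 0.598 -0.213] [ 0.645 -0.189]
side [[316. 138.]
 [316. 131.]]
0.085 11 [ 0.595 -0.222] [ 0.619 -0.178]
0.09 15 [ 0.593 -0.204] [ 0.641 -0.175]
0.095 23 [ 0.593 -0.203] [ 0.642 -0.174]
0.1 20 [ 0.594 -0.206] [ 0.64  -0.173]
0.105 33 [ 0.593 -0.221] [ 0.643 -0.176]
0.11 90 [ 0.593 -0.225] [ 0.646 -0.175]
0.115 8 [ 0.605 -0.209] [ 0.635 -0.192]
0.12 15 [ 0.598 -0.211] [ 0.64  -0.191]
0.125 17 [ 0.598 -0.207] [ 0.646 -0.191]
0.13 12 [ 0.597 -0.21 ] [ 0.646 -0.19 ]
0.135 16 [ 0.596 -0.211] [ 0.645 -0.191]
scene [[224. 193.]
 [222. 186.]]
0.085 7 [ 0.619 -0.193] [ 0.644 -0.176]
0.09 34 [ 0.596 -0.215] [ 0.647 -0.174]
0.095 25 [ 0.602 -0.204] [ 0.646 -0.173]
0.1 35 [ 0.595 -0.216] [ 0.647 -0.174]
0.105 90 [ 0.592 -0.228] [ 0.647 -0.175]
0.11 131 [ 0.595 -0.225] [ 0.645 -0.175]
0.115 19 [ 0.598 -0.212] [ 0.64  -0.191]
0.12 18 [ 0.601 -0.211] [ 0.643 -0.19 ]
0.125 26 [ 0.597 -0.214] [ 0.644 -0.19 ]
0.13 27 [ 0.598 -0.211] [ 0.645 -0.19 ]
0.135 21 [ 0.598 -0.213] [ 0.645 -0.19 ]
```

The fingers are closing above the cap: their tips measure z ≈ 0.115 while the TCP reads 0.083. I raise and measure the true tip offset in clear air.

```bash
python3 -m jog '-30 0 0 0 0 0 20;-30 0 0 0 0 0 20;-30 0 0 0 0 0 20;0 0 0 0 0 0 20;0 0 0 0 0 0 20' >/dev/null
cat > tip.py <<'E'
from h import *
o=bot.get_obs(); e=o['eef_pos']; C=cal('wrist'); p,d=bot.read_camera('wrist'); P=cloud('wrist',d,C)
m=(abs(P[...,0]-e[0])<.07)&(abs(P[...,1]-e[1])<.03)&(P[...,2]>.12)
q=P[m]; h=np.histogram(q[:,2],np.arange(.12,.27,.003)); print('w',round(o['gripper_width']*85.4,1),'eef',e.round(4))
lo=np.percentile(q[:,2],[0.5,1,2]); print('low',lo.round(4),[(round(b,3),int(a)) for a,b in zip(*h) if a][:8])
for dz in (.005,.015,.03):
  k=q[abs(q[:,2]-lo[0]-dz)<.004]
  print(dz,'L x',k[k[:,0]<e[0]][:,0].min().round(4),k[k[:,0]<e[0]][:,0].max().round(4),'R x',k[k[:,0]>e[0]][:,0].min().round(4),k[k[:,0]>e[0]][:,0].max().round(4),'y',k[:,1].min().round(4),k[:,1].max().round(4))
E
python3 tip.py
python3 -m jog '0 0 0 0 0 0 0;0 0 0 0 0 0 0;0 0 0 0 0 0 0;0 0 0 0 0 0 0' >/dev/null; python3 tip.py
python3 -m jog '0 0 0 0 0 0 55;0 0 0 0 0 0 55;0 0 0 0 0 0 55;0 0 0 0 0 0 55' >/dev/null; python3 tip.py
python3 -m jog '0 0 0 0 0 0 85;0 0 0 0 0 0 85;0 0 0 0 0 0 85;0 0 0 0 0 0 85' >/dev/null; python3 tip.py
```

```text
w 20.0 eef [ 0.6219 -0.2013  0.1733]
low [0.21   0.2127 0.2174] [(np.float64(0.201), 16), (np.float64(0.204), 46), (np.float64(0.207), 134), (np.float64(0.21), 230), (np.float64(0.213), 251), (np.float64(0.216), 266), (np.float64(0.219), 280), (np.float64(0.222), 314)]
0.005 L x 0.5979 0.6116 R x 0.6315 0.6451 y -0.2128 -0.1895
0.015 L x 0.5978 0.6116 R x 0.6314 0.6452 y -0.2125 -0.1895
0.03 L x 0.5938 0.6117 R x 0.6314 0.6477 y -0.213 -0.1885
w 0.2 eef [ 0.6214 -0.2011  0.1721]
low [0.2107 0.2136 0.2186] [(np.float64(0.204), 29), (np.float64(0.207), 135), (np.float64(0.21), 196), (np.float64(0.213), 213), (np.float64(0.216), 260), (np.float64(0.219), 232), (np.float64(0.222), 269), (np.float64(0.225), 276)]
0.005 L x 0.6075 0.6213 R x 0.6217 0.6347 y -0.1952 -0.1895
0.015 L x 0.6076 0.6213 R x 0.6217 0.6347 y -0.1951 -0.1891
0.03 L x 0.6001 0.6213 R x 0.6216 0.6425 y -0.2131 -0.1879
w 55.1 eef [ 0.6216 -0.2012  0.1727]
low [0.2111 0.2134 0.2173] [(np.float64(0.204), 21), (np.float64(0.207), 107), (np.float64(0.21), 223), (np.float64(0.213), 305), (np.float64(0.216), 340), (np.float64(0.219), 374), (np.float64(0.222), 386), (np.float64(0.225), 440)]
0.005 L x 0.5802 0.5941 R x 0.6484 0.6623 y -0.2127 -0.1895
0.015 L x 0.5799 0.5942 R x 0.6484 0.6626 y -0.2127 -0.1895
0.03 L x 0.5803 0.5942 R x 0.6484 0.6621 y -0.2132 -0.1891
w 84.8 eef [ 0.6216 -0.2012  0.1726]
low [0.2185 0.2203 0.2234] [(np.float64(0.213), 30), (np.float64(0.216), 204), (np.float64(0.219), 329), (np.float64(0.222), 439), (np.float64(0.225), 471), (np.float64(0.228), 512), (np.float64(0.231), 565), (np.float64(0.234), 598)]
0.005 L x 0.5655 0.5791 R x 0.6631 0.6773 y -0.2127 -0.1894
0.015 L x 0.5649 0.5792 R x 0.663 0.6777 y -0.2124 -0.1893
0.03 L x 0.5649 0.5795 R x 0.6629 0.6775 y -0.2111 -0.189
```

True tip height is the TCP reading plus about 33 mm when shut, or about 43 mm when open. x and y agree, and the gap matches the reading. I'll use grasp height = TCP z + 0.053 and descend again.

```bash
python3 -m jog '30 0 0 0 0 0 85;30 0 0 0 0 0 85;30 0 0 0 0 0 85;15 0 0 0 0 0 85;10 0 0 0 0 0 85' ;python3 -m jog '10 0 0 0 0 0 85;0 0 0 0 0 0 85';  python3 go.py 0.6200 -0.2015 0.047
```

```text
t: 7.45
eef_pos: [0.621, -0.2011, 0.0564]
tool_rot: [0.707, 0.001, 0.708, -0.001]
contact_force: [-0.3, 0.7, -0.7]
gripper_width: 0.992
t: 7.65
eef_pos: [0.6213, -0.2011, 0.0471]
tool_rot: [0.707, 0.001, 0.707, -0.001]
contact_force: [0.3, -0.1, 0.7]
gripper_width: 0.991
pos [ 0.6213 -0.2011  0.0471] delta [ 0.1 -0.4 -1.3] |d| 1.4 rot units [-0.04 -0.01 -0.  ] q [ 0.5   0.64 -0.39  1.71  0.31  0.85 -0.04] grip 84.6 F [ 0.3 -0.1  0.7] t 7.7
```

```bash
python3 -m jog '0 0 0 0 0 0 60;0 0 0 0 0 0 55;0 0 0 0 0 0 40;0 0 0 0 0 0 40;0 0 0 0 0 0 40' 40;python3 -m jog '0 0 0 0 0 0 40;-5 0 0 0 0 0 40;-15 0 0 0 0 0 40;-20 0 0 0 0 0 40;-30 0 0 0 0 0 40';python3 -m jog '-30 0 0 0 0 0 40;0 0 0 0 0 0 40'; python3 go.py 0.50 0.414 0.14;python3 - <<'E'
from h import *
p,d=bot.read_camera('wrist'); q,_=bot.read_camera('scene')
cv2.imwrite('pics/g3.png',np.vstack([p[:,:,::-1],cv2.resize(q[120:260,160:320,::-1],(640,200))]))
E
```

```text
t: 8.15
eef_pos: [0.6222, -0.2013, 0.0482]
tool_rot: [0.708, 0.001, 0.707, -0.001]
contact_force: [1.2, 0.1, 0.5]
gripper_width: 0.621
t: 8.65
eef_pos: [0.6195, -0.2008, 0.1172]
tool_rot: [0.705, 0.002, 0.709, -0.001]
contact_force: [0.3, -0.3, -2.1]
gripper_width: 0.62
t: 8.85
eef_pos: [0.6242, -0.2015, 0.1529]
tool_rot: [0.71, 0.001, 0.705, -0.002]
contact_force: [1.2, 0.9, -3.1]
gripper_width: 0.618
pos [ 0.6242 -0.2015  0.1529] delta [  10.8  615.  -126.7] |d| 628.0 rot units [-0.04  0.07  0.02] q [ 0.53  0.52 -0.43  1.63  0.25  1.03  0.01] grip 52.7 F [ 1.2  0.9 -3.1] t 8.8
```

View pics/g3.png

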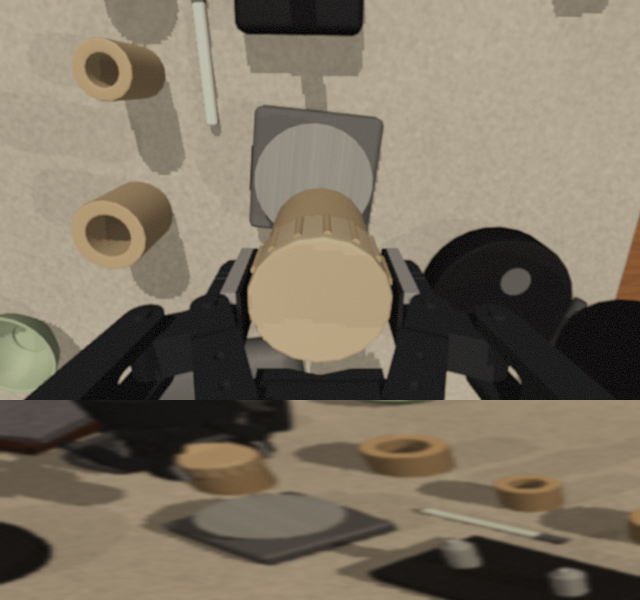

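The jar is held at (320,300), clear of the pan, with about 3 N on the wrist. I carry it to the tray.

```bash
python3 -m jog '0 30 -5 0 0 0 40;0 44 -9 0 0 0 40;0 44 -9 0 0 0 40;0 44 -9 0 0 0 40;0 44 -9 0 0 0 40' >/dev/null;python3 -m jog '0 44 -9 0 0 0 40;0 44 -9 0 0 0 40;0 44 -9 0 0 0 40;0 44 -9 0 0 0 40;0 44 -9 0 0 0 40';python3 -m jog '0 44 -9 0 0 0 40;0 44 -9 0 0 0 40;0 44 -9 0 0 0 40;0 44 -9 0 0 0 40;0 15 -5 0 0 0 40'; python3 go.py 0.50 0.414 0.012
```

```text
t: 9.95
eef_pos: [0.5352, 0.2258, 0.1458]
tool_rot: [0.706, 0.001, 0.708, -0.002]
contact_force: [0.2, 0.3, -2.5]
gripper_width: 0.62
t: 10.45
eef_pos: [0.4927, 0.4214, 0.1459]
tool_rot: [0.706, -0.0, 0.709, 0.001]
contact_force: [-1.5, -0.1, -3.9]
gripper_width: 0.622
pos [0.4927 0.4214 0.1459] delta [133.8  -7.6   7.8] |d| 134.3 rot units [ 0.02 -0.04 -0.02] q [-0.4   0.55 -0.56  1.64  0.33  1.04 -1.06] grip 53.1 F [-1.5 -0.1 -3.9] t 10.4
```

```bash
python3 -m jog '25 -2 3 0 0 0 40;25 -2 3 0 0 0 40;25 -2 0 0 0 0 40;25 0 0 0 0 0 40;15 0 0 0 0 0 40'; python3 -m jog '8 0 0 0 0 0 40;0 0 0 0 0 0 40'; python3 go.py 0.50 0.414 0.012
```

```text
t: 10.95
eef_pos: [0.5012, 0.4076, 0.0289]
tool_rot: [0.706, -0.0, 0.709, -0.003]
contact_force: [-1.1, -0.7, -4.0]
gripper_width: 0.623
t: 11.15
eef_pos: [0.5022, 0.4095, 0.0233]
tool_rot: [0.706, 0.001, 0.708, -0.002]
contact_force: [-0.2, -0.5, -2.6]
gripper_width: 0.614
pos [0.5022 0.4095 0.0233] delta [11.3  4.5 -2.2] |d| 12.4 rot units [-0.04 -0.02  0.02] q [-0.43  0.69 -0.5   1.72  0.42  0.84 -1.12] grip 52.5 F [-0.2 -0.5 -2.6] t 11.2
```

```bash
python3 -m jog '4 0 0 0 0 0 40;3 0 0 0 0 0 40;3 0 0 0 0 0 40;0 0 0 0 0 0 40';  python3 go.py 0.50 0.414 0.012
```

```text
t: 11.55
eef_pos: [0.5033, 0.4109, 0.0154]
tool_rot: [0.708, 0.002, 0.707, -0.001]
contact_force: [0.0, 0.2, -1.1]
gripper_width: 0.621
pos [0.5033 0.4109 0.0154] delta [ 3.4  3.1 -3.3] |d| 5.7 rot units [-0.04  0.01 -0.01] q [-0.43  0.7  -0.49  1.72  0.43  0.82 -1.13] grip 53.0 F [ 0.   0.2 -1.1] t 11.6
```

Touching: the load is down from 3 N to 1 N. One more small step, then release.

```bash
python3 -m jog '2 0 0 0 0 0 40;1 0 0 0 0 0 40;0 0 0 0 0 0 40';python3 -m jog '0 0 0 0 0 0 60;0 0 0 0 0 0 85;0 0 0 0 0 0 85;0 0 0 0 0 0 85'; python3 -m jog '-30 0 0 0 0 0 85;-40 0 0 0 0 0 85;-40 0 0 0 0 0 85;-40 0 0 0 0 0 85;0 0 0 0 0 0 85'; python3 wl.py w2 .005;python3 go.py 0.453 0.2545 0.1
```

```text
t: 11.85
eef_pos: [0.5034, 0.4112, 0.0152]
tool_rot: [0.708, 0.002, 0.706, -0.001]
contact_force: [-6.5, -6.8, 21.9]
gripper_width: 0.624
t: 12.25
eef_pos: [0.5029, 0.4102, 0.0114]
tool_rot: [0.707, 0.001, 0.707, -0.001]
contact_force: [-0.2, -0.0, -0.2]
gripper_width: 0.994
t: 12.75
eef_pos: [0.5053, 0.4134, 0.1679]
tool_rot: [0.71, 0.004, 0.704, 0.001]
contact_force: [-0.3, 1.5, 0.5]
gripper_width: 0.997
[312. 161.] 24054 ztop 0.078 mid [0.5029 0.4115] ext [0.055 0.056]
[602. 239.] 17466 ztop 0.077 mid [0.7766 0.3306] ext [0.062 0.167]
[101. 133.] 888 ztop 0.026 mid [0.3086 0.4501] ext [0.017 0.033]
[500. 215.] 8455 ztop 0.096 mid [0.6526 0.3879] ext [0.068 0.068]
[119. 233.] 735 ztop 0.026 mid [0.3085 0.3498] ext [0.017 0.033]
[269. 327.] 2661 ztop 0.062 mid [0.4538 0.2563] ext [0.043 0.043]
[407. 339.] 3884 ztop 0.061 mid [0.6149 0.2433] ext [0.011 0.021]
pos [0.5042 0.4119 0.1647] delta [  63.9 -157.9  -50.9] |d| 177.8 rot units [-0.04  0.04 -0.04] q [-0.38  0.53 -0.57  1.63  0.32  1.07 -1.04] grip 84.8 F [ 0.3 -0.9 -0.5] t 12.8
```

View pics/w2.png

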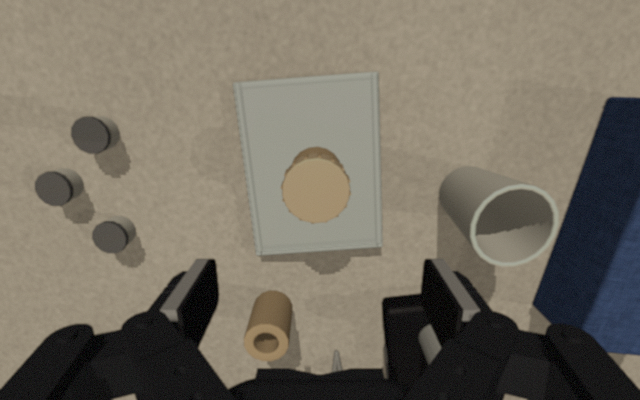

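The used jar stands in the tray at (316,188), top at 0.077, about 3 mm off centre. Next is the slim sleeve at (268,335).

```bash
python3 -m jog '12 -32 -10 0 0 0 85;12 -32 -10 0 0 0 85;12 -32 -10 0 0 0 85;12 -32 -10 0 0 0 85;14 -30 -10 0 0 0 85' >/dev/null; python3 -m jog '0 0 0 0 0 0 85' ;python3 go.py 0.4535 0.2555 -0.011
```

```text
t: 13.4
eef_pos: [0.4491, 0.2457, 0.096]
tool_rot: [0.705, 0.0, 0.709, -0.005]
contact_force: [0.4, -0.8, 0.1]
gripper_width: 0.994
pos [0.4491 0.2457 0.096 ] delta [106.9  10.6   5. ] |d| 107.5 rot units [-0.08 -0.06  0.07] q [-0.16  0.41 -0.57  2.    0.3   0.82 -0.91] grip 84.9 F [ 0.4 -0.8  0.1] t 13.4
```

```bash
python3 -m jog '5 6 3 0 0 0 85;0 0 0 0 0 0 85;0 0 0 0 0 0 85' ;python3 wl.py w3; python3 go.py 0.4535 0.2555 -0.011
```

```text
t: 13.7
eef_pos: [0.4554, 0.2602, 0.0945]
tool_rot: [0.707, 0.001, 0.707, -0.0]
contact_force: [0.1, -0.2, -0.5]
gripper_width: 0.994
[617.  23.] 2185 ztop 0.062 mid [0.6289 0.3721] ext [0.014 0.02 ]
[91. 63.] 533 ztop 0.027 mid [0.3082 0.35  ] ext [0.016 0.032]
[557. 250.] 20883 ztop 0.100 mid [0.6215 0.2378] ext [0.022 0.028]
[318. 213.] 3868 ztop 0.062 mid [0.4537 0.2562] ext [0.043 0.043]
[200. 287.] 1690 ztop 0.159 mid [0.406  0.2605] ext [0.014 0.023]
[439. 287.] 1684 ztop 0.160 mid [0.5043 0.2603] ext [0.015 0.023]
[311. 356.] 1729 ztop 0.061 mid [0.4492 0.1357] ext [0.033 0.01 ]
pos [0.4554 0.2599 0.0946] delta [105.6  -4.5  -1.9] |d| 105.7 rot units [-0.02 -0.   -0.01] q [-0.18  0.43 -0.57  1.98  0.31  0.82 -0.92] grip 84.7 F [ 0.4 -0.3 -0.1] t 13.8
```

```bash
python3 -m jog '25 -2 -1 0 0 0 85;25 -2 0 0 0 0 85;25 0 0 0 0 0 85;15 0 0 0 0 0 85;10 0 0 0 0 0 85' >/dev/null; python3 -m jog '5 0 0 0 0 0 85;0 0 0 0 0 0 85;0 0 0 0 0 0 85' ;python3 go.py 0.4535 0.256 -0.011
```

```text
t: 14.55
eef_pos: [0.4548, 0.2549, -0.0097]
tool_rot: [0.707, 0.002, 0.707, -0.001]
contact_force: [-0.0, -0.4, 0.4]
gripper_width: 0.994
pos [ 0.4548  0.2549 -0.0097] delta [ 1.3  1.  -1.3] |d| 2.1 rot units [-0.04  0.01 -0.01] q [-0.25  0.58 -0.47  2.05  0.45  0.61 -1.04] grip 84.9 F [-0.  -0.4  0.4] t 14.6
```

```bash
python3 -m jog '0 0 0 0 0 0 60;0 0 0 0 0 0 45;0 0 0 0 0 0 30;0 0 0 0 0 0 30;0 0 0 0 0 0 30' 35; python3 -m jog '0 0 0 0 0 0 30;-10 0 0 0 0 0 30;-25 0 0 0 0 0 30;-30 0 0 0 0 0 30;-30 0 0 0 0 0 30'; python3 -m jog '-30 0 0 0 0 0 30;-10 0 0 0 0 0 30;0 0 0 0 0 0 30';python3 wl.py w4 .1; python3 go.py 0.6110 0.038 0.125
```

```text
t: 15.05
eef_pos: [0.4547, 0.2545, -0.0098]
tool_rot: [0.707, 0.001, 0.707, -0.001]
contact_force: [-0.8, -1.5, 5.3]
gripper_width: 0.507
t: 15.55
eef_pos: [0.4538, 0.2544, 0.0859]
tool_rot: [0.707, 0.001, 0.707, -0.001]
contact_force: [-0.2, 0.5, -1.1]
gripper_width: 0.504
t: 15.85
eef_pos: [0.4552, 0.2549, 0.1261]
tool_rot: [0.708, 0.002, 0.706, -0.001]
contact_force: [0.1, 0.6, -0.6]
gripper_width: 0.508
[319. 217.] 1258 ztop 0.159 mid [0.455  0.2693] ext [0.042 0.018]
[594. 243.] 799 ztop 0.102 mid [0.6259 0.2374] ext [0.023 0.021]
[580. 352.] 598 ztop 0.102 mid [0.6357 0.1541] ext [0.022 0.022]
pos [0.4544 0.2543 0.1247] delta [-2.000e-01 -2.156e+02  1.575e+02] |d| 267.0 rot units [-0.04  0.01 -0.  ] q [-0.14  0.38 -0.59  1.97  0.27  0.87 -0.88] grip 43.3 F [-0.6 -0.6 -1.2] t 15.9
```

View pics/w4.png

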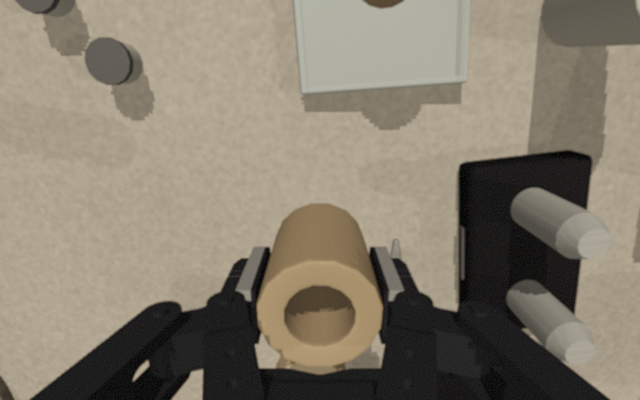

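The sleeve is held at (320,310). I now locate its top ring relative to the TCP.

```bash
cat > held.py <<'E'
import sys
from h import *
o=bot.get_obs(); e=o['eef_pos']; C=cal('wrist'); p,d=bot.read_camera('wrist'); P=cloud('wrist',d,C)
hsv=cv2.cvtColor(p,cv2.COLOR_RGB2HSV)
m=(np.hypot(P[...,0]-e[0],P[...,1]-e[1])<.045)&(hsv[...,1]>60)&(hsv[...,2]>90)&(P[...,2]>e[2]+.03)&(P[...,2]<e[2]+.1)
k,lab,st,ce=cv2.connectedComponentsWithStats(m.astype(np.uint8)); i=1+st[1:,4].argmax()
q=P[lab==i]; zt=np.percentile(q[:,2],95); top=q[q[:,2]>zt-.006]
mid=(np.percentile(top,.5,0)+np.percentile(top,99.5,0))/2
# plane tilt
A=np.c_[top[:,:2]-mid[:2],np.ones(len(top))]; s=np.linalg.lstsq(A,top[:,2],rcond=None)[0]
print('px',ce[i].round(),'ztop-eef %.4f'%(np.median(top[:,2])-e[2]),'off xy mm',((mid-e)[:2]*1000).round(1),'ext',np.ptp(top,0)[:2].round(3),'tilt',s[:2].round(3))
E
python3 held.py; sed -i 's/d>.12/d>.03/' wl.py
```

```text
px [319. 293.] ztop-eef 0.0706 off xy mm [-0.5  2. ] ext [0.044 0.044] tilt [-0.    -0.009]
```

```bash
python3 -m jog '0 -25 31 0 0 0 30;0 -25 31 0 0 0 30;0 -25 31 0 0 0 30;0 -25 31 0 0 0 30;0 -25 31 0 0 0 30' ;python3 -m jog '0 0 0 0 0 0 30;0 0 0 0 0 0 30;0 0 0 0 0 0 30';python3 wl.py w5 .075; python3 held.py; python3 go.py 0.6110 0.038 0.125
```

```text
t: 16.45
eef_pos: [0.6087, 0.1273, 0.1223]
tool_rot: [0.706, 0.001, 0.708, -0.002]
contact_force: [-0.2, 0.9, 0.0]
gripper_width: 0.513
t: 16.75
eef_pos: [0.6071, 0.1299, 0.1232]
tool_rot: [0.706, 0.001, 0.708, -0.001]
contact_force: [-0.7, 0.6, 0.0]
gripper_width: 0.507
[356.  28.] 3094 ztop 0.102 mid [0.6269 0.2356] ext [0.028 0.025]
[368. 174.] 2466 ztop 0.102 mid [0.6362 0.1542] ext [0.028 0.028]
[ 78. 231.] 6153 ztop 0.092 mid [0.448  0.1148] ext [0.055 0.055]
[621. 276.] 4818 ztop 0.077 mid [0.8266 0.0798] ext [0.048 0.122]
[318. 219.] 1496 ztop 0.159 mid [0.6062 0.1443] ext [0.043 0.018]
px [319. 293.] ztop-eef 0.0706 off xy mm [-0.3  2. ] ext [0.044 0.044] tilt [-0.003 -0.009]
pos [0.6074 0.1303 0.124 ] delta [ -1.  -92.3   3.7] |d| 92.4 rot units [-0.01 -0.01 -0.  ] q [ 0.07  0.52 -0.51  1.73  0.3   0.97 -0.56] grip 43.5 F [-0.7  0.  -0. ] t 16.9
```

View pics/w5.png

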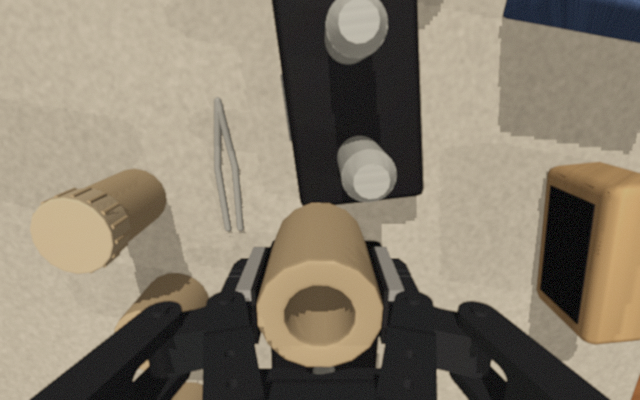

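The shaft 24 mm ahead of the sleeve is visible at (368,174), so I view slim shaft 2 from just short of it at y ≈ 0.

```bash
python3 -m jog '0 -32 1 0 0 0 30;0 -32 1 0 0 0 30;0 -32 1 0 0 0 30;0 -32 1 0 0 0 30;0 0 0 0 0 0 30' ;python3 -m jog '0 0 0 0 0 0 30;0 0 0 0 0 0 30';python3 wl.py w6 .08; python3 held.py; python3 go.py 0.6110 0.036 0.1
```

```text
t: 17.35
eef_pos: [0.6118, -0.005, 0.1242]
tool_rot: [0.707, 0.002, 0.707, -0.005]
contact_force: [0.4, 0.2, -0.9]
gripper_width: 0.507
t: 17.55
eef_pos: [0.612, 0.003, 0.1248]
tool_rot: [0.707, 0.001, 0.707, -0.0]
contact_force: [-0.5, 0.4, -1.4]
gripper_width: 0.509
[37. 35.] 5243 ztop 0.092 mid [0.4538 0.1059] ext [0.044 0.038]
[319. 158.] 917 ztop 0.102 mid [0.6115 0.0368] ext [0.015 0.016]
[319. 218.] 1372 ztop 0.160 mid [0.6117 0.0173] ext [0.043 0.018]
px [319. 293.] ztop-eef 0.0706 off xy mm [-0.4  2. ] ext [0.044 0.044] tilt [-0.002 -0.009]
pos [0.6121 0.003  0.1247] delta [24.8 33.  -1.2] |d| 41.3 rot units [-0.01  0.   -0.01] q [ 0.26  0.5  -0.5   1.76  0.29  0.95 -0.35] grip 43.4 F [ 0.1  0.7 -0.9] t 17.6
```

View pics/w6.png

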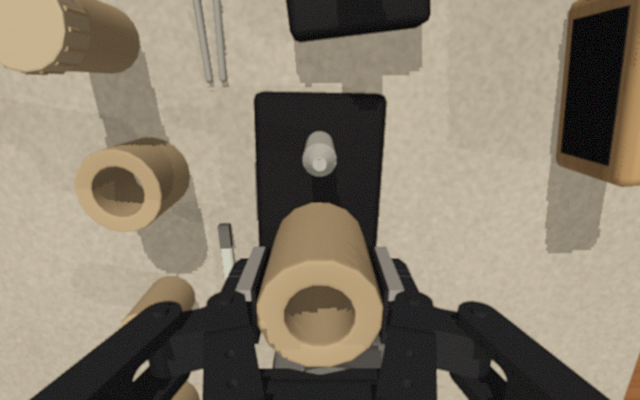

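Slim shaft 2's tip is at (320,163), which gives about (0.6113, 0.0372). I align and lower.

```bash
python3 -c "
from h import *
C=cal('wrist')
print(plane('wrist',[(320,164)],.1,C))"; python3 -m jog '0 12 0 0 0 0 30;0 12 0 0 0 0 30;0 9 0 0 0 0 30;10 0 0 0 0 0 30;0 0 0 0 0 0 30' ;python3 -m jog '0 0 0 0 0 0 30;0 0 0 0 0 0 30'; python3 go.py 0.6116 0.0357 0.1
```

```text
[[0.6121897  0.03637131 0.1       ]]
t: 18.15
eef_pos: [0.6113, 0.0341, 0.113]
tool_rot: [0.706, 0.001, 0.708, -0.001]
contact_force: [-0.0, -1.1, -0.2]
gripper_width: 0.507
t: 18.35
eef_pos: [0.6125, 0.0331, 0.1144]
tool_rot: [0.707, 0.002, 0.707, -0.002]
contact_force: [0.1, -0.5, -0.8]
gripper_width: 0.507
pos [0.6125 0.0331 0.1144] delta [14.4  2.6 -0.9] |d| 14.7 rot units [-0.05 -0.    0.  ] q [ 0.21  0.52 -0.5   1.76  0.3   0.94 -0.41] grip 43.3 F [ 0.1 -0.5 -0.8] t 18.4
```

```bash
python3 -m jog '10 3 -1 0 0 0 30;0 0 0 0 0 0 30;0 0 0 0 0 0 30;0 0 0 0 0 0 30' ; python3 go.py 0.6116 0.0355 0.1;  python3 - <<'E'
from h import *
a,_=bot.read_camera('scene');b,_=bot.read_camera('side')
cv2.imwrite('pics/s7.png',np.hstack([cv2.resize(a[190:290,230:350,::-1],(400,333),interpolation=2),cv2.resize(b[130:230,230:350,::-1],(400,333),interpolation=2)]))
E
```

```text
t: 18.75
eef_pos: [0.6115, 0.0369, 0.1046]
tool_rot: [0.707, 0.001, 0.707, -0.001]
contact_force: [0.3, -0.2, -0.4]
gripper_width: 0.509
pos [0.6115 0.0369 0.1046] delta [ 4.6 -1.4  0.1] |d| 4.8 rot units [-0.04  0.   -0.  ] q [ 0.2   0.53 -0.49  1.77  0.3   0.92 -0.42] grip 43.5 F [ 0.3 -0.2 -0.4] t 18.8
```

View pics/s7.png

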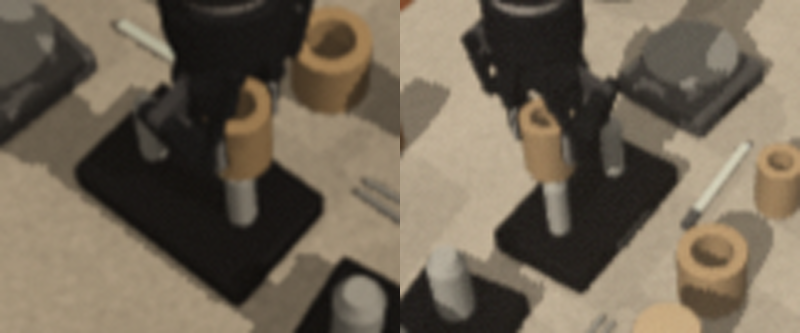

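Both views show the sleeve directly over shaft 2. Lowering now.

```bash
python3 -m jog '6 -1 0 0 0 0 30;6 0 0 0 0 0 30;6 0 0 0 0 0 30;6 0 0 0 0 0 30;0 0 0 0 0 0 30' ; python3 go.py 0.6116 0.0357 0.0195; python3 held.py
```

```text
t: 19.35
eef_pos: [0.6106, 0.0357, 0.0793]
tool_rot: [0.706, 0.001, 0.708, -0.001]
contact_force: [0.3, 0.4, -0.5]
gripper_width: 0.511
pos [0.6106 0.0357 0.0793] delta [59.8 -0.   1.2] |d| 59.8 rot units [-0.03 -0.02  0.  ] q [ 0.2   0.56 -0.48  1.79  0.32  0.87 -0.44] grip 43.6 F [ 0.3  0.4 -0.5] t 19.4
px [319. 293.] ztop-eef 0.0705 off xy mm [-0.2  2.1] ext [0.044 0.043] tilt [-0.004 -0.009]
```

Bottom is at about 0.090, already past the tip with no contact force. Continuing down.

```bash
python3 -m jog '10 0 0.5 0 0 0 30;10 0 0 0 0 0 30;10 0 0 0 0 0 30;10 0 0 0 0 0 30;0 0 0 0 0 0 30' ; python3 go.py 0.6116 0.0357 0.0195; python3 held.py
```

```text
t: 19.9
eef_pos: [0.6106, 0.0356, 0.0386]
tool_rot: [0.706, 0.001, 0.708, -0.001]
contact_force: [-0.8, 0.5, -0.6]
gripper_width: 0.505
pos [0.6106 0.0356 0.0386] delta [19.1  0.1  1.1] |d| 19.1 rot units [-0.04 -0.03  0.  ] q [ 0.18  0.61 -0.46  1.81  0.36  0.81 -0.46] grip 43.1 F [-0.8  0.5 -0.6] t 19.9
px [319. 293.] ztop-eef 0.0705 off xy mm [-0.2  2.2] ext [0.044 0.044] tilt [-0.004 -0.009]
```

```bash
python3 -m jog '8 0 0 0 0 0 30;6 0 0 0 0 0 30;3 0 0 0 0 0 30;0 0 0 0 0 0 30;0 0 0 0 0 0 30' ; python3 go.py 0.6116 0.0357 0.0195; python3 held.py
```

```text
t: 20.45
eef_pos: [0.612, 0.0359, 0.0237]
tool_rot: [0.707, 0.001, 0.707, -0.001]
contact_force: [0.9, 0.9, -0.2]
gripper_width: 0.512
pos [0.612  0.0359 0.0237] delta [ 4.2 -0.2 -0.4] |d| 4.2 rot units [-0.04  0.   -0.  ] q [ 0.17  0.63 -0.45  1.82  0.37  0.78 -0.47] grip 43.7 F [ 0.9  0.9 -0.2] t 20.4
px [319. 290.] ztop-eef 0.0706 off xy mm [-0.4  2.1] ext [0.044 0.044] tilt [-0.    -0.014]
```

```bash
python3 -m jog '2 0 0 0 0 0 30;2 0 0 0 0 0 30;0 0 0 0 0 0 30;0 0 0 0 0 0 30' ; python3 go.py 0.6116 0.0357 0.0195; python3 held.py
```

```text
t: 20.9
eef_pos: [0.6122, 0.0359, 0.0203]
tool_rot: [0.707, 0.001, 0.707, -0.001]
contact_force: [-1.2, -0.4, 5.0]
gripper_width: 0.509
pos [0.6122 0.0359 0.0203] delta [ 0.8 -0.2 -0.6] |d| 1.0 rot units [-0.04  0.01  0.  ] q [ 0.17  0.64 -0.45  1.82  0.38  0.77 -0.48] grip 43.5 F [-1.2 -0.4  5. ] t 20.9
px [319. 289.] ztop-eef 0.0706 off xy mm [-0.4  2. ] ext [0.044 0.044] tilt [-0.001 -0.019]
```

Contact force of 5 N: seated. Releasing and retreating.

```bash
python3 -m jog '0 0 0 0 0 0 60;0 0 0 0 0 0 85;0 0 0 0 0 0 85;0 0 0 0 0 0 85' ; python3 -m jog '-20 0 0 0 0 0 85;-40 0 0 0 0 0 85;-40 0 0 0 0 0 85;0 -30 -28 0 0 0 85;0 -30 -28 0 0 0 85' ;python3 -m jog '0 -30 -28 0 0 0 85;0 -30 -28 0 0 0 85;0 -30 -28 0 0 0 85;0 0 0 0 0 0 85;0 0 0 0 0 0 85'; python3 wl.py w8 ; python3 go.py 0.4695 -0.1137 0.1;
```

```text
t: 21.35
eef_pos: [0.6119, 0.0358, 0.0195]
tool_rot: [0.707, 0.001, 0.707, -0.001]
contact_force: [0.2, 0.6, 0.5]
gripper_width: 0.996
t: 21.85
eef_pos: [0.5566, -0.0234, 0.1211]
tool_rot: [0.708, 0.001, 0.706, -0.0]
contact_force: [0.3, -0.2, 0.3]
gripper_width: 0.995
t: 22.35
eef_pos: [0.4711, -0.1144, 0.1198]
tool_rot: [0.707, 0.002, 0.707, -0.002]
contact_force: [1.2, 1.1, 0.8]
gripper_width: 0.993
[316.  31.] 3343 ztop 0.062 mid [ 0.4692 -0.0058] ext [0.061 0.034]
[513.  73.] 20734 ztop 0.094 mid [ 0.6085 -0.0476] ext [0.019 0.02 ]
[318. 194.] 3044 ztop 0.062 mid [ 0.4701 -0.1131] ext [0.043 0.043]
[510. 267.] 10175 ztop 0.052 mid [ 0.6227 -0.1934] ext [0.089 0.08 ]
[297. 335.] 4810 ztop 0.062 mid [ 0.4512 -0.2374] ext [0.061 0.054]
[629. 361.] 737 ztop 0.038 mid [ 0.7577 -0.2886] ext [0.025 0.041]
pos [ 0.472  -0.1133  0.1199] delta [19.9 -0.4 -2.5] |d| 20.1 rot units [-0.04  0.01 -0.  ] q [ 0.54  0.32 -0.51  2.05  0.21  0.82 -0.09] grip 84.8 F [ 1.   0.6 -0.3] t 22.4
```

View pics/w8.png

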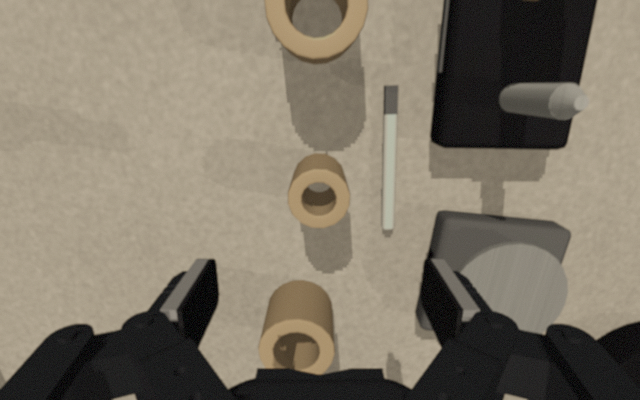

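Slim sleeve A is at (318,195). Its right finger will pass over the brush handle at (390,160) with about 20 mm to spare. Descending.

```bash
python3 -m jog '30 0 -2 0 0 0 85;30 0 0 0 0 0 85;30 0 0 0 0 0 85;20 0 0 0 0 0 85;10 0 0 0 0 0 85' >/dev/null; python3 -m jog '10 0 0 0 0 0 85;0 0 0 0 0 0 85;0 0 0 0 0 0 85' ;python3 go.py 0.4698 -0.1133 -0.011
```

```text
t: 23.2
eef_pos: [0.4701, -0.1133, -0.0099]
tool_rot: [0.707, 0.001, 0.707, -0.001]
contact_force: [-0.6, 0.2, -0.1]
gripper_width: 0.995
pos [ 0.4701 -0.1133 -0.0099] delta [ 1.1  0.  -0.3] |d| 1.2 rot units [-0.03  0.01  0.  ] q [ 0.44  0.53 -0.4   2.14  0.39  0.55 -0.25] grip 85.0 F [-0.6  0.2 -0.1] t 23.2
```

```bash
python3 -m jog '0 0 0 0 0 0 60;0 0 0 0 0 0 45;0 0 0 0 0 0 30;0 0 0 0 0 0 30;0 0 0 0 0 0 30' 35; python3 -m jog '0 0 0 0 0 0 30;-10 0 0 0 0 0 30;-25 0 0 0 0 0 30;-30 0 0 0 0 0 30;-30 0 0 0 0 0 30'; python3 -m jog '-30 0 0 0 0 0 30;-10 0 0 0 0 0 30;0 7 28 0 0 0 30;0 7 28 0 0 0 30;0 7 28 0 0 0 30';  python3 -m jog '0 7 28 0 0 0 30;0 7 28 0 0 0 30;0 0 0 0 0 0 30;0 0 0 0 0 0 30;0 0 0 0 0 0 30'; python3 wl.py w9 .08; python3 held.py; python3 go.py 0.610 -0.048 0.105
```

```text
t: 23.7
eef_pos: [0.4698, -0.1138, -0.0097]
tool_rot: [0.707, 0.001, 0.707, -0.002]
contact_force: [-0.5, -0.2, 4.7]
gripper_width: 0.502
t: 24.2
eef_pos: [0.469, -0.1134, 0.0861]
tool_rot: [0.707, 0.001, 0.707, -0.001]
contact_force: [-0.5, -1.2, -0.8]
gripper_width: 0.501
t: 24.7
eef_pos: [0.5538, -0.093, 0.1246]
tool_rot: [0.707, 0.001, 0.707, -0.002]
contact_force: [0.1, -0.3, -0.6]
gripper_width: 0.498
t: 25.2
eef_pos: [0.6081, -0.0796, 0.1241]
tool_rot: [0.706, 0.001, 0.708, -0.002]
contact_force: [0.0, 0.3, -0.3]
gripper_width: 0.502
[326.  22.] 3268 ztop 0.101 mid [0.613  0.0291] ext [0.032 0.02 ]
[323. 161.] 925 ztop 0.102 mid [ 0.61   -0.0469] ext [0.015 0.015]
[319. 220.] 1459 ztop 0.159 mid [ 0.6074 -0.0655] ext [0.042 0.017]
px [319. 295.] ztop-eef 0.0704 off xy mm [-0.2  1.2] ext [0.043 0.044] tilt [-0.002 -0.01 ]
pos [ 0.6084 -0.0799  0.1245] delta [19.4 31.9  1.5] |d| 37.4 rot units [-0.04 -0.01  0.01] q [ 0.39  0.51 -0.49  1.75  0.28  0.95 -0.21] grip 42.9 F [-0.4  0.1 -1.3] t 25.3
```

View pics/w9.png

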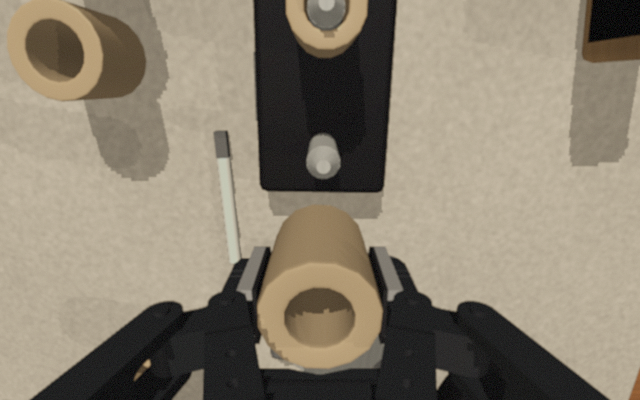

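Sleeve B is seated at (326,10), and slim shaft 1's tip is at (323,165), about (0.610, −0.0467). Aligning over it.

```bash
python3 -m jog '0 12 1 0 0 0 30;0 12 1 0 0 0 30;0 9 0 0 0 0 30;20 0 0 0 0 0 30;0 0 0 0 0 0 30' ;python3 -m jog '0 0 0 0 0 0 30;0 0 0 0 0 0 30'; python3 go.py 0.6102 -0.0474 0.1
```

```text
t: 25.8
eef_pos: [0.6099, -0.0448, 0.1027]
tool_rot: [0.706, 0.001, 0.708, -0.001]
contact_force: [-1.2, -0.8, -1.0]
gripper_width: 0.506
t: 26.0
eef_pos: [0.6121, -0.0461, 0.1053]
tool_rot: [0.707, 0.001, 0.707, -0.001]
contact_force: [-1.0, 1.0, -0.8]
gripper_width: 0.506
pos [ 0.6121 -0.0461  0.1053] delta [ 5.3 -1.3 -1.9] |d| 5.8 rot units [-0.04  0.01  0.  ] q [ 0.34  0.53 -0.49  1.77  0.3   0.92 -0.28] grip 43.2 F [-1.   1.  -0.8] t 26.0
```

```bash
python3 -m jog '6 -1 -1 0 0 0 30;6 0 0 0 0 0 30;6 0 0 0 0 0 30;6 0 0 0 0 0 30;0 0 0 0 0 0 30' ; python3 go.py 0.6102 -0.0474 0.0195; python3 held.py
```

```text
t: 26.5
eef_pos: [0.6098, -0.0472, 0.0793]
tool_rot: [0.706, 0.001, 0.708, -0.001]
contact_force: [-0.6, 0.4, -0.1]
gripper_width: 0.504
pos [ 0.6098 -0.0472  0.0793] delta [59.8 -0.3  0.5] |d| 59.8 rot units [-0.04 -0.02 -0.  ] q [ 0.33  0.56 -0.48  1.79  0.32  0.87 -0.3 ] grip 43.1 F [-0.6  0.4 -0.1] t 26.5
px [319. 295.] ztop-eef 0.0704 off xy mm [-0.2  1.1] ext [0.043 0.044] tilt [-0.002 -0.008]
```

```bash
python3 -m jog '10 0 0 0 0 0 30;10 0 0 0 0 0 30;10 0 0 0 0 0 30;10 0 0 0 0 0 30;0 0 0 0 0 0 30' ;python3 -m jog '8 0 0 0 0 0 30;6 0 0 0 0 0 30;3 0 0 0 0 0 30;0 0 0 0 0 0 30;0 0 0 0 0 0 30'; python3 go.py 0.6102 -0.0474 0.0195; python3 held.py
```

```text
t: 27.05
eef_pos: [0.6092, -0.0471, 0.0386]
tool_rot: [0.706, 0.001, 0.708, -0.001]
contact_force: [-0.0, -0.3, -0.1]
gripper_width: 0.5
t: 27.55
eef_pos: [0.6108, -0.0471, 0.0237]
tool_rot: [0.707, 0.001, 0.707, -0.001]
contact_force: [0.8, -0.5, -0.4]
gripper_width: 0.505
pos [ 0.6108 -0.0471  0.0237] delta [ 4.2 -0.3 -0.6] |d| 4.3 rot units [-0.04  0.    0.  ] q [ 0.3   0.63 -0.44  1.82  0.37  0.78 -0.34] grip 43.2 F [ 0.8 -0.5 -0.4] t 27.6
px [319. 292.] ztop-eef 0.0704 off xy mm [-0.3  1.2] ext [0.043 0.044] tilt [-0.001 -0.014]
```

```bash
python3 -m jog '2 0 0 0 0 0 30;2 0 0 0 0 0 30;0 0 0 0 0 0 30;0 0 0 0 0 0 30' ; python3 -m jog '0 0 0 0 0 0 60;0 0 0 0 0 0 85;0 0 0 0 0 0 85;0 0 0 0 0 0 85' ; python3 -m jog '-20 0 0 0 0 0 85;-40 0 0 0 0 0 85;-40 0 0 0 0 0 85;0 -33 -27 0 0 0 85;0 -33 -27 0 0 0 85' ;python3 -m jog '0 -33 -27 0 0 0 85;0 -33 -27 0 0 0 85;0 -33 -27 0 0 0 85;0 -30 -24 0 0 0 85;0 0 0 0 0 0 85';python3 -m jog '0 0 0 0 0 0 85'; python3 wl.py w10 ; python3 go.py 0.4510 -0.2418 -0.011;
```

```text
t: 28.0
eef_pos: [0.611, -0.0472, 0.0204]
tool_rot: [0.707, 0.001, 0.707, -0.002]
contact_force: [-1.8, 0.4, 6.0]
gripper_width: 0.499
t: 28.4
eef_pos: [0.6106, -0.0472, 0.0195]
tool_rot: [0.707, 0.001, 0.707, -0.001]
contact_force: [-0.5, 0.9, -0.4]
gripper_width: 1.0
t: 28.9
eef_pos: [0.5574, -0.1125, 0.1212]
tool_rot: [0.708, 0.0, 0.706, -0.0]
contact_force: [-0.3, -1.4, -0.4]
gripper_width: 0.994
t: 29.4
eef_pos: [0.4465, -0.2468, 0.1191]
tool_rot: [0.706, 0.004, 0.708, -0.005]
contact_force: [0.4, -0.8, -0.8]
gripper_width: 0.998
t: 29.5
eef_pos: [0.4505, -0.2423, 0.1197]
tool_rot: [0.707, 0.002, 0.707, -0.002]
contact_force: [0.2, 0.0, -0.0]
gripper_width: 0.993
[548. 129.] 21625 ztop 0.052 mid [ 0.6199 -0.2012] ext [0.097 0.095]
[321. 195.] 5209 ztop 0.062 mid [ 0.4509 -0.2415] ext [0.061 0.061]
[637. 299.] 186 ztop 0.031 mid [ 0.7337 -0.3481] ext [0.013 0.046]
[209. 347.] 180 ztop 0.038 mid [ 0.35   -0.3863] ext [0.009 0.033]
[381. 357.] 4095 ztop 0.047 mid [ 0.4999 -0.4042] ext [0.11  0.039]
pos [ 0.4514 -0.2411  0.1198] delta [130.8  -0.8  -0.5] |d| 130.8 rot units [-0.04  0.01 -0.  ] q [ 0.77  0.35 -0.48  2.    0.22  0.84  0.16] grip 85.1 F [ 0.6  0.5 -0.6] t 29.6
```

View pics/w10.png

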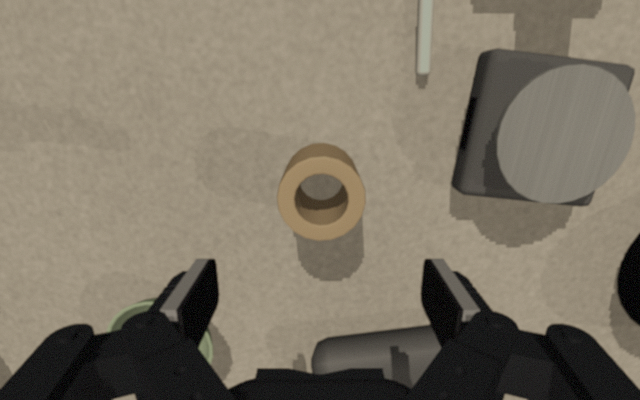

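The wide sleeve is at (321,198), unmoved. The pan centre is (0.620, −0.201). Descending on the sleeve.

```bash
python3 -m jog '30 0 0 0 0 0 85;30 0 0 0 0 0 85;30 0 0 0 0 0 85;20 0 0 0 0 0 85;10 0 0 0 0 0 85' >/dev/null; python3 -m jog '10 0 0 0 0 0 85;0 0 0 0 0 0 85;0 0 0 0 0 0 85' ;python3 go.py 0.4509 -0.2415 -0.011
```

```text
t: 30.35
eef_pos: [0.4516, -0.2414, -0.0098]
tool_rot: [0.707, 0.001, 0.707, -0.001]
contact_force: [0.6, 0.4, -0.4]
gripper_width: 0.994
pos [ 0.4516 -0.2414 -0.0098] delta [ 1.2 -0.1 -0.7] |d| 1.4 rot units [-0.03  0.01  0.  ] q [ 0.68  0.56 -0.39  2.07  0.37  0.58  0.03] grip 84.9 F [ 0.6  0.4 -0.4] t 30.4
```

```bash
python3 -m jog '0 0 0 0 0 0 70;0 0 0 0 0 0 60;0 0 0 0 0 0 45;0 0 0 0 0 0 45;0 0 0 0 0 0 45' 35; python3 -m jog '0 0 0 0 0 0 45;-10 0 0 0 0 0 45;-25 0 0 0 0 0 45;-30 0 0 0 0 0 45;-30 0 0 0 0 0 45'; python3 -m jog '-30 0 0 0 0 0 45;-12 0 0 0 0 0 45;0 0 0 0 0 0 45;0 0 0 0 0 0 45'; python3 held.py; python3 go.py 0.635 0.105 0.125
```

```text
t: 30.85
eef_pos: [0.4515, -0.2419, -0.0093]
tool_rot: [0.708, 0.001, 0.707, -0.002]
contact_force: [-0.7, 0.3, 5.5]
gripper_width: 0.71
t: 31.35
eef_pos: [0.4505, -0.2414, 0.0862]
tool_rot: [0.707, 0.001, 0.707, -0.001]
contact_force: [-0.1, -0.4, -0.7]
gripper_width: 0.712
t: 31.75
eef_pos: [0.4501, -0.2415, 0.1259]
tool_rot: [0.707, 0.002, 0.707, -0.001]
contact_force: [-0.8, 0.2, -2.2]
gripper_width: 0.707
px [320. 291.] ztop-eef 0.0702 off xy mm [-0.2  4.3] ext [0.061 0.055] tilt [-0.004  0.003]
pos [ 0.4498 -0.2412  0.1253] delta [3.000e-01 3.470e+02 1.838e+02] |d| 392.7 rot units [-0.04 -0.02 -0.01] q [ 0.78  0.35 -0.49  1.99  0.21  0.86  0.17] grip 60.4 F [-1.1 -0.2 -2.1] t 31.8
```

```bash
python3 -m jog '0 30 15 0 0 0 45;0 39 21 0 0 0 45;0 39 21 0 0 0 45;0 39 21 0 0 0 45;0 39 21 0 0 0 45';python3 -m jog '0 39 21 0 0 0 45;0 39 21 0 0 0 45;0 39 21 0 0 0 45;0 39 21 0 0 0 45;0 5 2 0 0 0 45';python3 -m jog '0 0 0 0 0 0 45;0 0 0 0 0 0 45;0 0 0 0 0 0 45'; python3 wl.py w11 .08; python3 held.py; python3 go.py 0.6358 0.154 0.105
```

```text
t: 32.3
eef_pos: [0.5501, -0.0543, 0.1248]
tool_rot: [0.706, 0.001, 0.708, -0.001]
contact_force: [0.6, -0.9, -1.0]
gripper_width: 0.713
t: 32.8
eef_pos: [0.6374, 0.1126, 0.1248]
tool_rot: [0.707, 0.0, 0.708, 0.003]
contact_force: [-0.0, 1.0, -0.9]
gripper_width: 0.71
t: 33.1
eef_pos: [0.6365, 0.1024, 0.1257]
tool_rot: [0.707, 0.002, 0.708, -0.003]
contact_force: [0.6, -0.6, -1.2]
gripper_width: 0.708
[301.   2.] 171 ztop 0.091 mid [0.6266 0.222 ] ext [0.017 0.003]
[319. 129.] 2511 ztop 0.102 mid [0.6362 0.1539] ext [0.028 0.027]
[ 33. 193.] 5146 ztop 0.092 mid [0.453  0.1144] ext [0.046 0.055]
[319. 202.] 1524 ztop 0.159 mid [0.6351 0.1237] ext [0.055 0.02 ]
[319. 288.] 1601 ztop 0.160 mid [0.6361 0.0888] ext [0.033 0.012]
px [319. 292.] ztop-eef 0.0700 off xy mm [-0.2  4.4] ext [0.061 0.056] tilt [-0.003  0.003]
pos [0.6369 0.1028 0.1263] delta [21.3 51.2 -1.4] |d| 55.5 rot units [-0.06 -0.01  0.01] q [ 0.12  0.56 -0.53  1.67  0.33  1.   -0.53] grip 60.7 F [ 0.5  0.5 -1. ] t 33.2
```

View pics/w11.png

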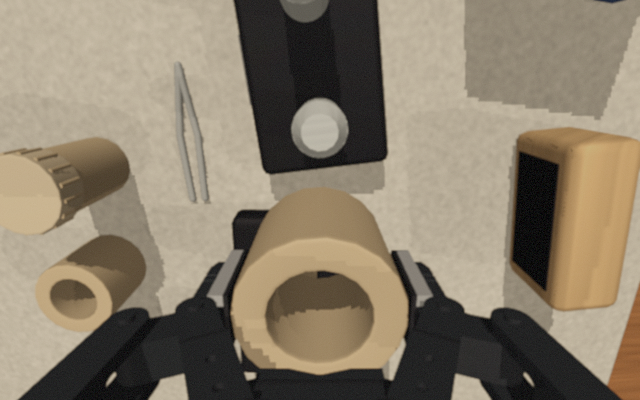

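Wide shaft 1 is at (320,132), about (0.636, 0.154). The bore centre is about 0.8 mm ahead of the TCP, so I move the TCP to (0.6362, 0.1532).

```bash
python3 -m jog '0 18 0 0 0 0 45;0 18 0 0 0 0 45;0 14 0 0 0 0 45;15 0 0 0 0 0 45;0 0 0 0 0 0 45' ;python3 -m jog '0 0 0 0 0 0 45;0 0 0 0 0 0 45;0 0 0 0 0 0 45'; python3 go.py 0.6362 0.1532 0.1
```

```text
t: 33.7
eef_pos: [0.6356, 0.1549, 0.1089]
tool_rot: [0.706, 0.0, 0.708, -0.001]
contact_force: [-0.6, -0.6, -1.9]
gripper_width: 0.709
t: 34.0
eef_pos: [0.6377, 0.154, 0.1118]
tool_rot: [0.707, 0.002, 0.707, -0.002]
contact_force: [-0.4, 1.0, -1.7]
gripper_width: 0.71
pos [0.6377 0.154  0.1118] delta [11.8 -0.8 -1.5] |d| 11.9 rot units [-0.05  0.    0.  ] q [ 0.04  0.59 -0.53  1.66  0.35  0.99 -0.61] grip 60.6 F [-0.4  1.  -1.7] t 34.0
```

```bash
python3 -m jog '8 -1 -1 0 0 0 45;0 0 0 0 0 0 45;0 0 0 0 0 0 45' ; python3 go.py 0.6362 0.1532 0.1;  python3 - <<'E'
from h import *
a,_=bot.read_camera('scene');b,_=bot.read_camera('side')
cv2.imwrite('pics/s12.png',np.hstack([cv2.resize(a[240:340,290:410,::-1],(400,333),interpolation=2),cv2.resize(b[170:270,190:310,::-1],(400,333),interpolation=2)]))
E
```

```text
t: 34.3
eef_pos: [0.6361, 0.1534, 0.1032]
tool_rot: [0.707, 0.001, 0.707, -0.002]
contact_force: [0.5, -0.6, -1.1]
gripper_width: 0.709
pos [0.6361 0.1534 0.1032] delta [ 3.2 -0.2  0.1] |d| 3.2 rot units [-0.04 -0.01  0.  ] q [ 0.04  0.6  -0.53  1.66  0.35  0.97 -0.62] grip 60.5 F [ 0.5 -0.6 -1.1] t 34.3
```

View pics/s12.png

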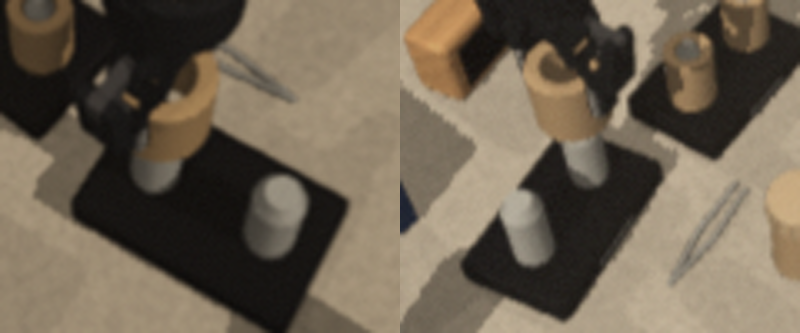

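The sleeve sits over wide shaft 1 in both views. Lowering.

```bash
python3 -m jog '6 0 0 0 0 0 45;6 0 0 0 0 0 45;6 0 0 0 0 0 45;6 0 0 0 0 0 45;0 0 0 0 0 0 45' ; python3 go.py 0.6362 0.1532 0.0195; python3 held.py
```

```text
t: 34.9
eef_pos: [0.6356, 0.1535, 0.0782]
tool_rot: [0.706, 0.001, 0.708, -0.002]
contact_force: [-1.1, 0.4, -0.1]
gripper_width: 0.708
pos [0.6356 0.1535 0.0782] delta [58.7 -0.2  0.7] |d| 58.7 rot units [-0.04 -0.02  0.01] q [ 0.03  0.63 -0.52  1.68  0.37  0.93 -0.63] grip 60.4 F [-1.1  0.4 -0.1] t 34.9
px [319. 292.] ztop-eef 0.0700 off xy mm [-0.2  4.4] ext [0.061 0.055] tilt [-0.003  0.002]
```

```bash
python3 -m jog '10 0 0 0 0 0 45;10 0 0 0 0 0 45;10 0 0 0 0 0 45;10 0 0 0 0 0 45;0 0 0 0 0 0 45' ;python3 -m jog '8 0 0 0 0 0 45;6 0 0 0 0 0 45;2 0 0 0 0 0 45;0 0 0 0 0 0 45;0 0 0 0 0 0 45'; python3 go.py 0.6362 0.1532 0.0195; python3 held.py
```

```text
t: 35.45
eef_pos: [0.6351, 0.1533, 0.0374]
tool_rot: [0.706, 0.001, 0.708, -0.002]
contact_force: [0.5, 0.4, -0.9]
gripper_width: 0.71
t: 35.95
eef_pos: [0.6366, 0.1539, 0.0238]
tool_rot: [0.707, 0.001, 0.707, -0.001]
contact_force: [0.5, 0.4, -1.5]
gripper_width: 0.706
pos [0.6366 0.1539 0.0238] delta [ 4.3 -0.7 -0.4] |d| 4.4 rot units [-0.04  0.   -0.  ] q [ 0.01  0.69 -0.49  1.71  0.41  0.84 -0.66] grip 60.3 F [ 0.5  0.4 -1.5] t 36.0
px [319. 284.] ztop-eef 0.0701 off xy mm [-0.4  4.3] ext [0.062 0.055] tilt [-0.002 -0.004]
```

```bash
python3 -m jog '2 0 0 0 0 0 45;2 0 0 0 0 0 45;0 0 0 0 0 0 45;0 0 0 0 0 0 45' ; python3 -m jog '0 0 0 0 0 0 75;0 0 0 0 0 0 85;0 0 0 0 0 0 85;0 0 0 0 0 0 85' ; python3 -m jog '-20 0 0 0 0 0 85;-40 0 0 0 0 0 85;-40 0 0 0 0 0 85;0 -24 -28 0 0 0 85;0 -24 -28 0 0 0 85' ;python3 -m jog '0 -24 -28 0 0 0 85;0 -24 -28 0 0 0 85;0 -24 -28 0 0 0 85;0 -24 -27 0 0 0 85;0 0 0 0 0 0 85';python3 -m jog '0 0 0 0 0 0 85'; python3 wl.py w13 ; python3 go.py 0.4690 0.0085 -0.011;
```

```text
t: 36.4
eef_pos: [0.6368, 0.1538, 0.0208]
tool_rot: [0.707, 0.001, 0.707, -0.001]
contact_force: [-1.4, -0.2, 7.8]
gripper_width: 0.709
t: 36.8
eef_pos: [0.6364, 0.1537, 0.0194]
tool_rot: [0.707, 0.001, 0.707, -0.001]
contact_force: [-0.1, -0.7, 0.3]
gripper_width: 0.994
t: 37.3
eef_pos: [0.5808, 0.1067, 0.1211]
tool_rot: [0.708, 0.001, 0.706, -0.0]
contact_force: [-0.7, -0.5, -0.8]
gripper_width: 0.999
t: 37.8
eef_pos: [0.4647, 0.0064, 0.1189]
tool_rot: [0.706, 0.002, 0.708, -0.004]
contact_force: [0.6, 0.8, 0.1]
gripper_width: 0.991
t: 37.9
eef_pos: [0.4689, 0.0099, 0.1199]
tool_rot: [0.707, 0.002, 0.707, -0.002]
contact_force: [-0.7, 0.6, 0.4]
gripper_width: 1.0
[279.  37.] 7284 ztop 0.092 mid [0.4474 0.1082] ext [0.055 0.042]
[559.  20.] 5905 ztop 0.091 mid [0.6288 0.1263] ext [0.027 0.008]
[508. 198.] 26141 ztop 0.095 mid [ 0.6112 -0.0048] ext [0.045 0.127]
[280. 184.] 5284 ztop 0.062 mid [0.4405 0.0192] ext [0.061 0.062]
pos [0.4697 0.0108 0.12  ] delta [131.   -2.3  -0.9] |d| 131.0 rot units [-0.04  0.01 -0.  ] q [ 0.35  0.3  -0.59  2.08  0.23  0.82 -0.38] grip 85.3 F [0.5 0.1 0.3] t 38.0
```

View pics/w13.png

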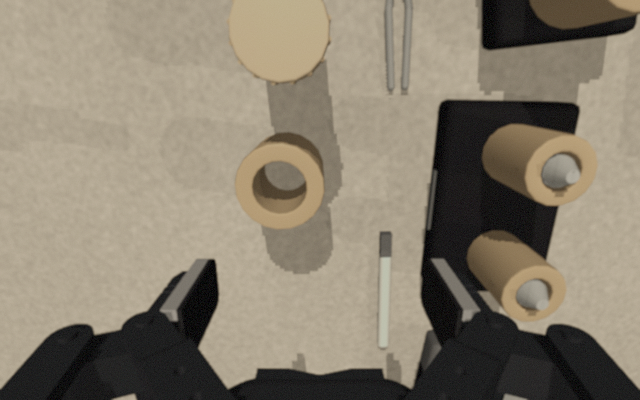

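Wide sleeve B has been knocked about 3 cm: it is now at (280,180), which is (0.4405, 0.0192). I re-aim above it and re-measure.

```bash
python3 -m jog '0 4 -15 0 0 0 85;0 4 -14 0 0 0 85;0 0 0 0 0 0 85;0 0 0 0 0 0 85;0 0 0 0 0 0 85';python3 wl.py w14 ; python3 go.py 0.4405 0.0192 -0.011;
```

```text
t: 38.45
eef_pos: [0.4407, 0.0187, 0.1198]
tool_rot: [0.707, 0.001, 0.707, -0.001]
contact_force: [-0.2, -0.4, 0.2]
gripper_width: 0.992
[332.  47.] 8274 ztop 0.092 mid [0.4475 0.1125] ext [0.056 0.051]
[583.  28.] 6189 ztop 0.081 mid [0.6165 0.1328] ext [0.017 0.017]
[542. 210.] 26884 ztop 0.095 mid [ 0.6108 -0.0032] ext [0.045 0.123]
[320. 195.] 5215 ztop 0.062 mid [0.4409 0.0194] ext [0.061 0.062]
pos [0.4407 0.0186 0.1197] delta [130.7   0.6  -0.3] |d| 130.7 rot units [-0.04  0.01 -0.  ] q [ 0.36  0.26 -0.61  2.14  0.21  0.8  -0.39] grip 85.0 F [ 0.5 -0.9 -0.3] t 38.5
```

```bash
python3 -m jog '30 1 0 0 0 0 85;30 0 0 0 0 0 85;30 0 0 0 0 0 85;20 0 0 0 0 0 85;10 0 0 0 0 0 85' >/dev/null; python3 -m jog '10 0 0 0 0 0 85;0 0 0 0 0 0 85;0 0 0 0 0 0 85' ;python3 go.py 0.4407 0.0194 -0.011
```

```text
t: 39.3
eef_pos: [0.4405, 0.0196, -0.0099]
tool_rot: [0.707, 0.001, 0.707, -0.001]
contact_force: [-0.4, 0.6, 0.0]
gripper_width: 0.997
pos [ 0.4405  0.0196 -0.0099] delta [ 1.1 -0.2  0.2] |d| 1.1 rot units [-0.04  0.01 -0.  ] q [ 0.21  0.49 -0.47  2.23  0.45  0.51 -0.62] grip 85.1 F [-0.4  0.6  0. ] t 39.3
```

```bash
python3 -m jog '0 0 0 0 0 0 70;0 0 0 0 0 0 60;0 0 0 0 0 0 45;0 0 0 0 0 0 45;0 0 0 0 0 0 45' 35; python3 -m jog '0 0 0 0 0 0 45;-10 0 0 0 0 0 45;-25 0 0 0 0 0 45;-30 0 0 0 0 0 45;-30 0 0 0 0 0 45'; python3 -m jog '-30 0 0 0 0 0 45;-12 0 0 0 0 0 45;0 0 0 0 0 0 45;0 0 0 0 0 0 45'; python3 held.py; python3 -m jog '0 28 31 0 0 0 45;0 28 31 0 0 0 45;0 28 31 0 0 0 45;0 28 31 0 0 0 45;0 28 31 0 0 0 45'; python3 -m jog '0 28 31 0 0 0 45;0 0 0 0 0 0 45;0 0 0 0 0 0 45;0 0 0 0 0 0 45';python3 wl.py w15 .08; python3 held.py; python3 go.py 0.6265 0.237 0.105
```

```text
t: 39.8
eef_pos: [0.4406, 0.0195, -0.0094]
tool_rot: [0.708, 0.001, 0.706, -0.002]
contact_force: [-1.4, 0.3, 6.9]
gripper_width: 0.715
t: 40.3
eef_pos: [0.4394, 0.0196, 0.0862]
tool_rot: [0.707, 0.001, 0.707, -0.001]
contact_force: [1.1, -0.6, -2.1]
gripper_width: 0.714
t: 40.7
eef_pos: [0.4393, 0.0192, 0.126]
tool_rot: [0.707, 0.001, 0.707, -0.002]
contact_force: [-0.5, -0.2, -0.9]
gripper_width: 0.71
px [320. 292.] ztop-eef 0.0702 off xy mm [-0.3  4.3] ext [0.061 0.055] tilt [-0.003  0.003]
t: 41.25
eef_pos: [0.5954, 0.1598, 0.1241]
tool_rot: [0.706, 0.001, 0.708, -0.002]
contact_force: [-0.1, -0.9, -0.5]
gripper_width: 0.714
t: 41.65
eef_pos: [0.6252, 0.1857, 0.1248]
tool_rot: [0.706, 0.001, 0.708, -0.002]
contact_force: [-0.1, -1.4, -0.6]
gripper_width: 0.706
[323. 129.] 2530 ztop 0.102 mid [0.6267 0.2373] ext [0.028 0.027]
[319. 203.] 1600 ztop 0.159 mid [0.6239 0.207 ] ext [0.055 0.019]
[ 69. 303.] 4613 ztop 0.092 mid [0.4486 0.115 ] ext [0.055 0.055]
[319. 288.] 1850 ztop 0.159 mid [0.6249 0.1718] ext [0.033 0.012]
px [319. 292.] ztop-eef 0.0701 off xy mm [-0.2  4.3] ext [0.061 0.054] tilt [-0.004  0.001]
pos [0.6257 0.1854 0.1259] delta [20.8 51.6  0.6] |d| 55.7 rot units [-0.04 -0.01  0.01] q [ 0.02  0.58 -0.58  1.65  0.36  1.02 -0.68] grip 60.5 F [ 0.1 -0.6 -1.7] t 41.8
```

View pics/w15.png

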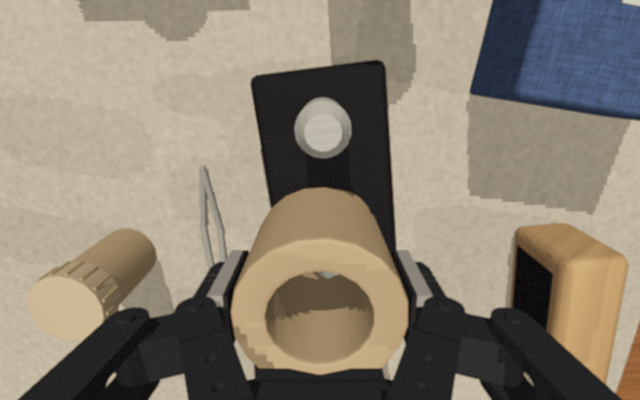

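Wide shaft 2 is at (323,132), about (0.6267, 0.2373). Aligning to (0.6269, 0.2365).

```bash
python3 -m jog '0 18 1 0 0 0 45;0 18 0 0 0 0 45;0 14 0 0 0 0 45;15 0 0 0 0 0 45;8 0 0 0 0 0 45' ;python3 -m jog '0 0 0 0 0 0 45;0 0 0 0 0 0 45;0 0 0 0 0 0 45'; python3 go.py 0.6269 0.2365 0.1
```

```text
t: 42.25
eef_pos: [0.6268, 0.2371, 0.1018]
tool_rot: [0.707, 0.0, 0.708, -0.001]
contact_force: [-0.0, -0.1, -1.6]
gripper_width: 0.711
t: 42.55
eef_pos: [0.6281, 0.2361, 0.1037]
tool_rot: [0.707, 0.002, 0.707, -0.002]
contact_force: [0.1, 0.3, -0.2]
gripper_width: 0.708
pos [0.6281 0.2361 0.1037] delta [ 3.7  0.4 -1.2] |d| 4.0 rot units [-0.05  0.    0.  ] q [-0.06  0.63 -0.56  1.62  0.39  1.   -0.76] grip 60.5 F [ 0.1  0.3 -0.2] t 42.5
```

```bash
python3 -m jog '6 0 -1 0 0 0 45;6 0 0 0 0 0 45;6 0 0 0 0 0 45;6 0 0 0 0 0 45;0 0 0 0 0 0 45' ; python3 go.py 0.6269 0.2365 0.0195; python3 held.py
```

```text
t: 43.05
eef_pos: [0.626, 0.2363, 0.0783]
tool_rot: [0.706, 0.001, 0.708, -0.002]
contact_force: [-1.2, -0.7, -1.0]
gripper_width: 0.71
pos [0.626  0.2363 0.0783] delta [58.8  0.2  1. ] |d| 58.8 rot units [-0.04 -0.02  0.01] q [-0.07  0.66 -0.55  1.64  0.4   0.96 -0.77] grip 60.6 F [-1.2 -0.7 -1. ] t 43.0
px [319. 292.] ztop-eef 0.0701 off xy mm [-0.3  4.3] ext [0.061 0.055] tilt [-0.003  0.002]
```

```bash
python3 -m jog '10 0 0.5 0 0 0 45;10 0 0 0 0 0 45;10 0 0 0 0 0 45;10 0 0 0 0 0 45;0 0 0 0 0 0 45' ;python3 -m jog '8 0 0 0 0 0 45;6 0 0 0 0 0 45;2 0 0 0 0 0 45;0 0 0 0 0 0 45;0 0 0 0 0 0 45'; python3 -m jog '2 0 0 0 0 0 45;2 0 0 0 0 0 45;0 0 0 0 0 0 45;0 0 0 0 0 0 45' ;python3 go.py 0.6269 0.2365 0.0195; python3 held.py
```

```text
t: 43.6
eef_pos: [0.6259, 0.2362, 0.0374]
tool_rot: [0.706, 0.001, 0.708, -0.002]
contact_force: [0.0, -0.6, -2.6]
gripper_width: 0.709
t: 44.1
eef_pos: [0.6274, 0.237, 0.0238]
tool_rot: [0.707, 0.001, 0.707, -0.001]
contact_force: [-0.1, 0.3, -0.8]
gripper_width: 0.715
t: 44.5
eef_pos: [0.6276, 0.237, 0.0207]
tool_rot: [0.707, 0.001, 0.707, -0.001]
contact_force: [-2.5, -0.9, 5.9]
gripper_width: 0.715
pos [0.6276 0.237  0.0207] delta [ 1.2 -0.5 -0.7] |d| 1.5 rot units [-0.04  0.01  0.  ] q [-0.09  0.73 -0.52  1.67  0.45  0.87 -0.81] grip 61.0 F [-2.5 -0.9  5.9] t 44.5
px [319. 282.] ztop-eef 0.0702 off xy mm [-0.5  4.2] ext [0.061 0.055] tilt [-0.001 -0.009]
```

Seated with 6 N. Release, then head towards the fresh jar and check everything.

```bash
python3 -m jog '0 0 0 0 0 0 75;0 0 0 0 0 0 85;0 0 0 0 0 0 85;0 0 0 0 0 0 85' ; python3 -m jog '-20 0 0 0 0 0 85;-40 0 0 0 0 0 85;-40 0 0 0 0 0 85;0 -20 -30 0 0 0 85;0 -20 -30 0 0 0 85' ;python3 -m jog '0 -20 -30 0 0 0 85;0 -20 -30 0 0 0 85;0 -20 -30 0 0 0 85;0 -20 -28 0 0 0 85;0 0 0 0 0 0 85';python3 -m jog '0 0 0 0 0 0 85'; python3 wl.py w16 ; python3 go.py 0.448 0.115 0.02; python3 - <<'E'
from h import *
a,d=bot.read_camera('scene');b,e=bot.read_camera('side')
cv2.imwrite('pics/s16.png',np.vstack([cv2.resize(a[140:360,190:540,::-1],(560,300)),cv2.resize(b[100:380,160:420,::-1],(560,300))]))
for n,d in(('scene',d),('side',e)):
    P=cloud(n,d)
    for nm,x,y in (('s1',.61,-.047),('s2',.6115,.037),('w1',.636,.154),('w2',.6267,.2373)):
        m=(np.hypot(P[...,0]-x,P[...,1]-y)<.045)&(abs(P[...,2]-.09)<.006); q=P[m]
        if len(q)>20: print(n,nm,len(q),'z',np.median(q[:,2]).round(4),'mid',((q.min(0)+q.max(0))/2)[:2].round(4),'ext',np.ptp(q,0)[:2].round(3))
    m=(abs(P[...,0]-.503)<.06)&(abs(P[...,1]-.411)<.08)&(P[...,2]>.06)&(P[...,2]<.09);q=P[m]; print('used',((q.min(0)+q.max(0))/2).round(3),np.median(q[:,2]).round(4))
E
```

```text
t: 44.95
eef_pos: [0.6272, 0.2368, 0.0195]
tool_rot: [0.707, 0.001, 0.707, -0.001]
contact_force: [-0.4, 0.6, 0.5]
gripper_width: 0.996
t: 45.45
eef_pos: [0.5675, 0.1978, 0.1211]
tool_rot: [0.708, 0.002, 0.706, -0.001]
contact_force: [-1.2, -0.7, -0.6]
gripper_width: 0.994
t: 45.95
eef_pos: [0.4447, 0.114, 0.1189]
tool_rot: [0.706, 0.0, 0.708, -0.003]
contact_force: [0.5, 0.4, 0.2]
gripper_width: 0.995
t: 46.05
eef_pos: [0.449, 0.1171, 0.12]
tool_rot: [0.708, 0.001, 0.707, -0.002]
contact_force: [-0.6, 0.2, 0.6]
gripper_width: 1.0
[571.  98.] 26815 ztop 0.093 mid [0.6198 0.1801] ext [0.05  0.113]
[318. 211.] 6696 ztop 0.092 mid [0.4475 0.1144] ext [0.055 0.056]
[523. 278.] 9320 ztop 0.092 mid [0.6113 0.0425] ext [0.045 0.033]
pos [0.4497 0.1179 0.1201] delta [100.1  -3.   -1.8] |d| 100.1 rot units [-0.04  0.01 -0.01] q [ 0.18  0.31 -0.66  2.09  0.26  0.82 -0.64] grip 85.1 F [ 0.1  0.  -0.1] t 46.1
scene s1 226 z 0.0897 mid [ 0.6097 -0.0471] ext [0.043 0.044]
scene s2 256 z 0.0896 mid [0.6106 0.037 ] ext [0.044 0.043]
scene w1 547 z 0.0895 mid [0.636  0.1543] ext [0.061 0.061]
scene w2 579 z 0.0893 mid [0.6265 0.2368] ext [0.061 0.061]
used [0.503 0.41  0.07 ] 0.0749
side s2 98 z 0.091 mid [0.6134 0.0367] ext [0.039 0.042]
side w1 287 z 0.091 mid [0.635 0.153] ext [0.06 0.06]
side w2 335 z 0.0909 mid [0.6258 0.2351] ext [0.06 0.06]
used [0.501 0.411 0.07 ] 0.0756
```

View pics/s16.png

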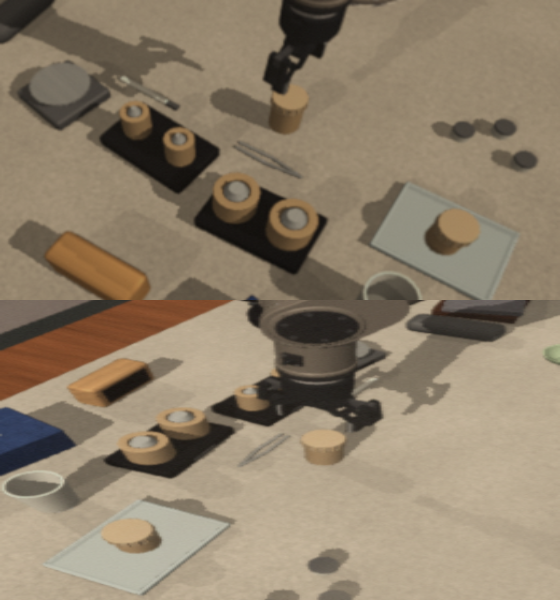

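View pics/w16.png

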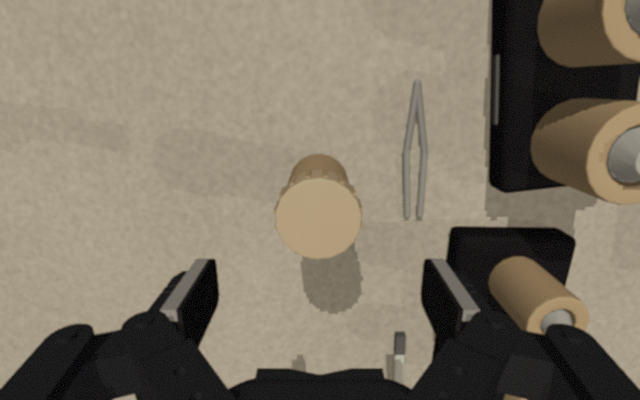

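All four sleeves are seated (tops at 0.090, axes within 1–2 mm) and the used jar is in the tray. The fresh jar is at (318,215), about (0.4475, 0.1145). Descending to its cap.

```bash
python3 -m jog '25 -2 -1 0 0 0 85;25 -1 -1 0 0 0 85;25 0 0 0 0 0 85;13 0 0 0 0 0 85;7 0 0 0 0 0 85' >/dev/null; python3 -m jog '0 0 0 0 0 0 85;0 0 0 0 0 0 85;0 0 0 0 0 0 85' ;python3 go.py 0.4475 0.1146 0.025
```

```text
t: 47.0
eef_pos: [0.4476, 0.1148, 0.0255]
tool_rot: [0.708, 0.002, 0.706, -0.001]
contact_force: [-0.1, 1.0, 0.3]
gripper_width: 0.994
pos [0.4476 0.1148 0.0255] delta [ 0.5 -0.2 -0.1] |d| 0.5 rot units [-0.04  0.02 -0.  ] q [ 0.09  0.46 -0.56  2.16  0.42  0.62 -0.78] grip 84.9 F [-0.1  1.   0.3] t 47.0
```

```bash
python3 -m jog '0 0 0 0 0 0 60;0 0 0 0 0 0 50;0 0 0 0 0 0 40;0 0 0 0 0 0 40;0 0 0 0 0 0 40' 45; python3 -m jog '0 0 0 0 0 0 40;-10 0 0 0 0 0 40;-25 0 0 0 0 0 40;-30 0 0 0 0 0 40;-30 0 0 0 0 0 40'; python3 -m jog '-25 0 0 0 0 0 40;-10 0 0 0 0 0 40;0 0 0 0 0 0 40;0 0 0 0 0 0 40'; python3 held.py; python3 go.py 0.62 -0.2012 0.155
```

```text
t: 47.5
eef_pos: [0.4472, 0.1145, 0.0253]
tool_rot: [0.707, 0.001, 0.707, -0.001]
contact_force: [-0.9, -0.5, 5.7]
gripper_width: 0.626
t: 48.0
eef_pos: [0.4458, 0.1143, 0.1207]
tool_rot: [0.707, 0.001, 0.708, -0.001]
contact_force: [0.1, 0.1, -2.3]
gripper_width: 0.619
t: 48.4
eef_pos: [0.446, 0.114, 0.1537]
tool_rot: [0.707, 0.001, 0.708, -0.002]
contact_force: [0.2, 0.5, -4.0]
gripper_width: 0.619
px [320. 293.] ztop-eef 0.0658 off xy mm [-0.1  1.2] ext [0.053 0.055] tilt [ 0.004 -0.019]
pos [0.4457 0.1139 0.1533] delta [  -1.9 -314.5  175.5] |d| 360.1 rot units [-0.04 -0.02  0.01] q [ 0.22  0.25 -0.69  2.06  0.2   0.89 -0.58] grip 52.8 F [-1.3  0.2 -4. ] t 48.5
```

```bash
python3 -m jog '0 -30 16 0 0 0 40;0 -39 22 0 0 0 40;0 -39 22 0 0 0 40;0 -39 22 0 0 0 40;0 -39 22 0 0 0 40'; python3 -m jog '0 -39 22 0 0 0 40;0 -39 22 0 0 0 40;0 -30 18 0 0 0 40;0 -20 9 0 0 0 40;0 0 0 0 0 0 40'; python3 -m jog '0 0 0 0 0 0 40;0 0 0 0 0 0 40;0 0 0 0 0 0 40'; python3 held.py; python3 go.py 0.62 -0.2024 0.08
```

```text
t: 48.95
eef_pos: [0.5496, -0.0735, 0.1528]
tool_rot: [0.706, 0.001, 0.708, -0.001]
contact_force: [0.4, 0.0, -1.8]
gripper_width: 0.624
t: 49.45
eef_pos: [0.62, -0.2047, 0.1516]
tool_rot: [0.706, 0.003, 0.708, -0.004]
contact_force: [0.1, 1.2, -2.6]
gripper_width: 0.62
t: 49.75
eef_pos: [0.6201, -0.1986, 0.1542]
tool_rot: [0.707, 0.001, 0.707, -0.0]
contact_force: [0.3, -0.1, -2.7]
gripper_width: 0.62
px [319. 293.] ztop-eef 0.0657 off xy mm [-0.2  1.2] ext [0.053 0.055] tilt [ 0.005 -0.018]
pos [ 0.6203 -0.1988  0.1545] delta [74.5 -3.6 -0.2] |d| 74.5 rot units [-0.02 -0.   -0.  ] q [ 0.57  0.53 -0.5   1.63  0.28  1.05 -0.02] grip 53.0 F [-1.1 -0.4 -2.9] t 49.8
```

```bash
python3 -m jog '20 -2 0 0 0 0 40;20 -2 0 0 0 0 40;15 0 0 0 0 0 40;8 0 0 0 0 0 40;0 0 0 0 0 0 40'; python3 -m jog '0 0 0 0 0 0 40;0 0 0 0 0 0 40'; python3 held.py; python3 go.py 0.62 -0.2024 0.074
```

```text
t: 50.3
eef_pos: [0.6198, -0.2036, 0.0905]
tool_rot: [0.706, 0.001, 0.708, -0.001]
contact_force: [0.5, 0.6, -2.3]
gripper_width: 0.615
t: 50.5
eef_pos: [0.6214, -0.2041, 0.0927]
tool_rot: [0.708, 0.001, 0.706, -0.001]
contact_force: [-0.5, -0.4, -2.7]
gripper_width: 0.621
px [319. 293.] ztop-eef 0.0657 off xy mm [-0.4  1.2] ext [0.053 0.055] tilt [ 0.008 -0.018]
pos [ 0.6213 -0.2042  0.0927] delta [18.7  1.8 -1.3] |d| 18.8 rot units [-0.04  0.02  0.  ] q [ 0.56  0.6  -0.48  1.68  0.33  0.94 -0.04] grip 52.5 F [-0.5 -0.5 -3.2] t 50.5
```

Now slow lowering onto the pan (contact expected at TCP z ≈ 0.074).

```bash
python3 -m jog '5 2 -1 0 0 0 40;5 0 0 0 0 0 40;5 0 0 0 0 0 40;3 0 0 0 0 0 40;0 0 0 0 0 0 40'; python3 -m jog '3 0 0 0 0 0 40;2 0 0 0 0 0 40;2 0 0 0 0 0 40;0 0 0 0 0 0 40;0 0 0 0 0 0 40'; python3 held.py; python3 go.py 0.62 -0.2024 0.064
```

```text
t: 51.05
eef_pos: [0.6192, -0.2021, 0.073]
tool_rot: [0.707, 0.001, 0.707, -0.001]
contact_force: [-0.1, 0.3, -1.3]
gripper_width: 0.623
t: 51.55
eef_pos: [0.6198, -0.2022, 0.0668]
tool_rot: [0.707, 0.001, 0.707, -0.001]
contact_force: [-0.5, -0.4, 0.4]
gripper_width: 0.621
px [319. 293.] ztop-eef 0.0657 off xy mm [-0.4  1.2] ext [0.053 0.055] tilt [ 0.006 -0.018]
pos [ 0.6197 -0.2022  0.0668] delta [ 2.8 -0.2  0.3] |d| 2.8 rot units [-0.04  0.    0.  ] q [ 0.55  0.63 -0.46  1.7   0.34  0.9  -0.06] grip 52.9 F [ 0.4 -0.6  0.2] t 51.6
```

The wrist load is about zero, so the spring now carries the jar. I open slowly.

```bash
python3 -m jog '0 0 0 0 0 0 40;0 0 0 0 0 0 60;0 0 0 0 0 0 62;0 0 0 0 0 0 70;0 0 0 0 0 0 85' 20; python3 -m jog '0 0 0 0 0 0 85;0 0 0 0 0 0 85;0 0 0 0 0 0 85';python3 wl.py w17; python3 go.py 0.62 -0.2024 0.17
```

```text
t: 52.1
eef_pos: [0.6196, -0.2022, 0.0667]
tool_rot: [0.707, 0.001, 0.707, -0.001]
contact_force: [0.5, -0.4, 0.8]
gripper_width: 0.955
t: 52.4
eef_pos: [0.6195, -0.2022, 0.0666]
tool_rot: [0.707, 0.001, 0.707, -0.001]
contact_force: [-0.7, -0.5, 0.7]
gripper_width: 0.996
[305.   4.] 1449 ztop 0.031 mid [ 0.6098 -0.0836] ext [0.098 0.005]
[320. 234.] 37703 ztop 0.133 mid [ 0.6202 -0.2013] ext [0.056 0.055]
[168. 310.] 5531 ztop 0.160 mid [ 0.5631 -0.1916] ext [0.036 0.009]
[533. 315.] 12022 ztop 0.159 mid [ 0.6755 -0.1923] ext [0.037 0.009]
pos [ 0.6195 -0.2022  0.0666] delta [-103.4   -0.2    0.5] |d| 103.4 rot units [-0.04  0.    0.  ] q [ 0.55  0.63 -0.46  1.7   0.34  0.9  -0.06] grip 85.0 F [ 0.  -0.2 -0.7] t 52.5
```

View pics/w17.png

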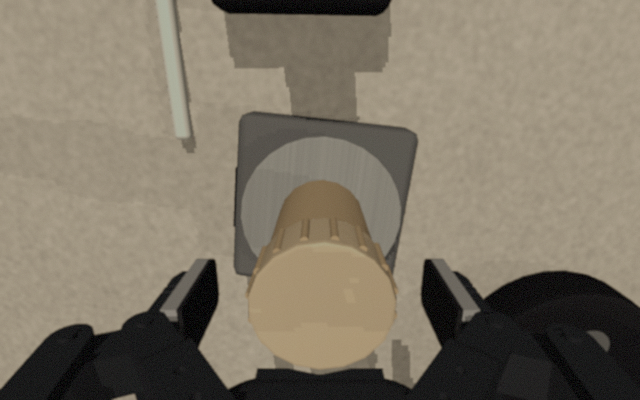

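The jar stands at (320,305), released, with top at 0.133, so the pan is pressed down about 8 mm. Next: retreat upward, final check, and hand in.

```bash
python3 -m jog '-10 0 0 0 0 0 85;-20 0 0 0 0 0 85;-40 0 0 0 0 0 85;-40 0 0 0 0 0 85;-20 0 0 0 0 0 85'; python3 -m jog '0 -25 0 0 0 0 85;0 -25 0 0 0 0 85;0 -25 0 0 0 0 85;0 -25 0 0 0 0 85;0 0 0 0 0 0 85'; python3 -m jog '0 0 0 0 0 0 85;0 0 0 0 0 0 85'; python3 wl.py w18; python3 - <<'E'
from h import *
a,d=bot.read_camera('scene');b,e=bot.read_camera('side')
cv2.imwrite('pics/s18.png',np.vstack([cv2.resize(a[80:380,170:540,::-1],(600,300)),cv2.resize(b[90:380,150:470,::-1],(600,300))]))
for n,d in(('scene',d),('side',e)):
    P=cloud(n,d)
    for nm,x,y,z in (('s1',.61,-.047,.09),('s2',.6115,.037,.09),('w1',.636,.154,.09),('w2',.6267,.2373,.09),('jar',.62,-.201,.132),('used',.502,.411,.076)):
        m=(np.hypot(P[...,0]-x,P[...,1]-y)<.045)&(abs(P[...,2]-z)<.006); q=P[m]
        if len(q)>20: print(n,nm,len(q),'z',np.median(q[:,2]).round(4),'mid',((q.min(0)+q.max(0))/2)[:2].round(4),'ext',np.ptp(q,0)[:2].round(3))
print(bot.get_obs()['t'],bot.get_obs()['contact_force'])
E
```

```text
t: 52.95
eef_pos: [0.6214, -0.2022, 0.2015]
tool_rot: [0.709, 0.001, 0.705, -0.002]
contact_force: [0.3, 0.3, -0.4]
gripper_width: 0.998
t: 53.45
eef_pos: [0.6179, -0.3076, 0.197]
tool_rot: [0.707, 0.003, 0.707, -0.005]
contact_force: [0.3, -0.2, 0.2]
gripper_width: 0.998
t: 53.65
eef_pos: [0.6196, -0.3004, 0.1971]
tool_rot: [0.707, 0.001, 0.707, -0.0]
contact_force: [1.4, 0.7, -0.8]
gripper_width: 0.995
[321.  58.] 14117 ztop 0.133 mid [ 0.62  -0.202] ext [0.055 0.055]
[542. 218.] 26995 ztop 0.131 mid [ 0.8639 -0.3886] ext [0.019 0.059]
[ 49. 249.] 1014 ztop 0.038 mid [ 0.3272 -0.3866] ext [0.054 0.095]
[245. 267.] 6252 ztop 0.047 mid [ 0.5245 -0.4142] ext [0.156 0.067]
[256. 353.] 4056 ztop 0.042 mid [ 0.5441 -0.5242] ext [0.124 0.085]
scene s1 226 z 0.0895 mid [ 0.6101 -0.0475] ext [0.043 0.044]
scene s2 253 z 0.0898 mid [0.6111 0.0375] ext [0.043 0.043]
scene w1 544 z 0.0895 mid [0.6358 0.1542] ext [0.061 0.061]
scene w2 583 z 0.0892 mid [0.6268 0.237 ] ext [0.06  0.061]
scene jar 348 z 0.1309 mid [ 0.6188 -0.2017] ext [0.054 0.054]
scene used 555 z 0.0752 mid [0.503  0.4104] ext [0.054 0.054]
side s1 123 z 0.0909 mid [ 0.609  -0.0479] ext [0.041 0.044]
side s2 139 z 0.0908 mid [0.6111 0.0368] ext [0.043 0.042]
side w1 287 z 0.0909 mid [0.6355 0.1532] ext [0.062 0.061]
side w2 333 z 0.0909 mid [0.6254 0.2352] ext [0.06  0.061]
side jar 171 z 0.132 mid [ 0.6192 -0.2032] ext [0.053 0.054]
side used 465 z 0.0758 mid [0.5012 0.4112] ext [0.055 0.054]
53.8 [-0.8218332   0.22275695  0.99530883]
```

View pics/s18.png

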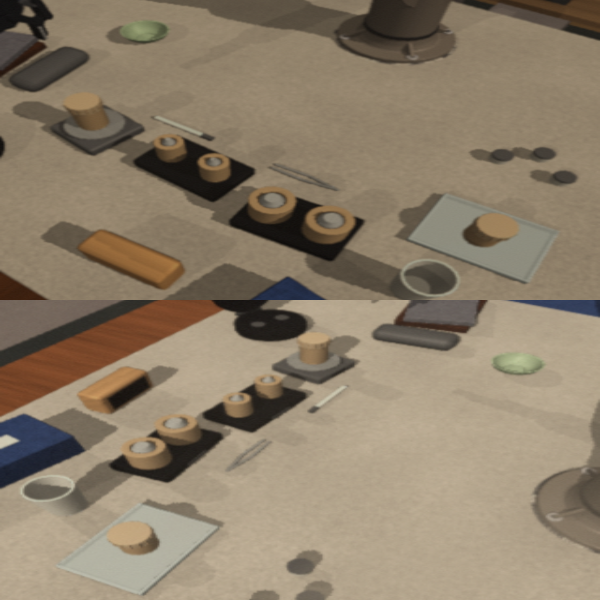

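Both views show the jar upright on the pan, four sleeves seated, the used jar in the tray and the other items where they lay. Handing in.

```bash
python3 -c "
from station import bot
print(bot.hand_in())"
```

```text
the job is handed in; nothing more can be done
None
```

The dryer is set up and handed in at about 54 s. The used jar is in the tray, all four sleeves are seated on shafts of their own size, and the fresh jar stands let go on the pan. No verdict is reported, so these are my own last measurements:

| Item | Last check |
|---|---|
| Sleeves | tops at about 0.090 m, axes within about 2 mm of their shafts |
| Used jar | about 3–4 mm from the tray centre, top at 0.075–0.076 m, upright |
| Fresh jar | within about 2 mm of the pan centre, upright, pan pressed down about 8–9 mm |
| Tweezer, brush, ring bowl, tumbler, glasses case | look unmoved in the last pictures |

Some things did not go to plan or disagreed:
- **TCP height:** the reading put the fingertips about 33 mm lower than the cameras did. The first grasp therefore closed above the used jar's cap without touching it. I measured the offset and allowed for it from then on.
- **Knocked sleeve:** one wide sleeve was knocked about 3 cm aside during the run. I found it again and seated it.
- **Used jar placing:** setting it down in the tray briefly showed about 22 N at the wrist. Seating the sleeves stayed under about 8 N.
- **Camera disagreement:** the fixed cameras and the wrist camera differed by 1–2 mm throughout.

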